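# Set out the heated plate for an egg-cleaning run

## Task

Set out the dark heated plate: shift the aluminium tube block from its front half to the middle of its back half, square to the plate, and lay one straight row along the middle of the front half - as the robot sees it, the yellow-lidded dish on the left, the blue one at mid-width right in front of the block, the green one on the right, about 2 cm between lids. One dish stands behind the medium bottle in the steel tray: move the bottle aside to reach it, then put it back where it stood. Keep everything upright, and leave the red-lidded dish and the white temperature logger where they are.

Things in the scene. Friction and masses are not known exactly. Their poses are not given: they have to be found in the camera images.
- heated_plate: Heated plate, fixed: dark surface 200 mm deep (x) by 320 mm wide (y), top 24 mm above the bench. Origin at its centre at bench height; x points to the back (away from the robot), y to its left; turned at most 0.2 rad. Front half: x -100 to 0 mm; back half: 0 to +100. A light grey control strip (48 mm deep, 22 mm high) behind it is not part of it. Stands left or right, the tray opposite.
- tray: Stainless tray, fixed: 230 (x) by 340 mm (y), floor 4 mm thick, rim 18 mm above the bench, walls 3 mm. Origin under its centre at bench height; x points to the back, y to the left; turned at most 0.2 rad. Holds the bottle (left half), four dishes and a lidded grey pot (39 mm wide, 48 high, not needed) in the front right. The floor in front of the bottle, around x -60, y +90 mm, is free.
- dish_yellow_mid (a point): Enzyme dish: round lidded culture dish with a yellow lid (a small blank white label on it), 50 mm in diameter, 14 mm high, 30 g. Point at its centre, 7 mm above its underside; z is up; it is round, so its yaw means nothing. Stands in the steel tray at the start, in any of three places, one of them directly behind the bottle with a gap of 2 to 15 mm.
- dish_blue_mid (a point): Rinse dish: round lidded culture dish with a blue lid (a small blank white label on it), 50 mm in diameter, 14 mm high, 30 g. Point at its centre, 7 mm above its underside; z is up; it is round, so its yaw means nothing. Stands in the steel tray at the start, in any of three places, one of them directly behind the bottle with a gap of 2 to 15 mm.
- dish_green_mid (a point): Holding dish: round lidded culture dish with a green lid (a small blank white label on it), 50 mm in diameter, 14 mm high, 30 g. Point at its centre, 7 mm above its underside; z is up; it is round, so its yaw means nothing. Stands in the steel tray at the start, in any of three places, one of them directly behind the bottle with a gap of 2 to 15 mm.
- dish_red_mid (a point): Reserve dish, to be left alone: round lidded culture dish with a red lid (a small blank white label on it), 50 mm in diameter, 14 mm high, 30 g. Point at its centre, 7 mm above its underside; z is up; it is round, so its yaw means nothing. Stands in the tray's back right part.
- bottle_mid (a point): Medium bottle: off-white, pale pink band, pink cap, 106 mm high, 160 g; plain cylinder 50 mm in diameter up to 86 mm, then shoulder and 29 mm cap. Point on its axis 53 mm above its underside; z up. Stands in the tray with a dish right behind it (tray's +x); it is too tall for a gripper to come down on that dish.
- tube_block_mid (a point): Tube block: aluminium, 40 mm (x) by 72 mm (y), 42 mm high, small capped tubes 8 mm proud of its top; 280 g. Point at the block's centre, 21 mm above its underside; z up. Starts on the plate's front half, turned up to 0.45 rad. Square to the plate: its 72 mm length along the plate's width (y along the plate's y, either way round).
- logger_mid (a point): Temperature logger, to be left alone: white round puck 36 mm in diameter, 14 mm high, with a small dark window, on the back left part of the heated plate (near its x +60, y +125 mm). Point at its centre, 7 mm above its underside.

How it is judged:
By the outcome, as a careful person would: the job done as asked, in the order asked, and still so for the second after the job is handed in, with the robot touching nothing.
It also fails if it takes over 128 s, if anything falls off the work surface, if the arm or the gripper's body presses on something with over 40 N, if the wrist force passes 120 N, or if a joint passes its speed limit or range.

## Robot

A 6-joint arm with a two-finger parallel gripper is mounted at the origin on the work surface. World frame = base frame: x ahead of the robot, y to its left, z up, the work surface at z = 0. Lengths are in m, angles in degrees, forces in N, time in s.
With the tool pointing down it reaches from about 0.35 to 0.875 m from the base axis. Payload 15.5 kg.
Tool frame: the origin (TCP) lies midway between the tips of the shut fingers; the grasp point (between the pads) lies 19 mm behind it; x points along the fingers, y is the direction in which the jaws open and shut, and the axes are right-handed (so a half turn about x gives the same grasp; the last joint's range is limited). The gripper opens to 85 mm and grips with 20 to 120 N. Pads are 22 mm wide; open, the fingers measure 114 mm over their backs; the gripper's body (76 mm by 85 mm) begins 54 mm behind the grasp point. The pads swing forward as they close: fully open they stand 13 mm farther back than shut.
Start: joints at [-74.399, 28.281, 77.091, -0, 74.628, -5.472], TCP at [0.225, -0.583, 0.231] pointing down, gripper open.
Joint ranges: [-166.48, 166.48], [-47.26, 123.95], [12.59, 153.08], [-70.14, 250.14], [6.76, 159.57], [-176.63, 176.63]. Speed limits (degrees/s): [108.29, 108.29, 147.25, 172.46, 172.46, 172.46].

## Interface

Orientations are given as [roll, pitch, yaw] about the fixed x, y, z axes, in that order (R = Rz(yaw) Ry(pitch) Rx(roll)).
In Python, from rig import bot gives the robot as it stands.
- The arm moves only by the shell command python3 -m jog 'ROWS' [FORCE]. ROWS is JSON, one flat list of numbers, 7 for each row, row after row: the shift along the tool's x, y, z in mm, then the turn, a rotation vector about the tool's x, y, z in degrees, then the finger opening in mm, from 0 to 85.4. In form: [tx, ty, tz, ax, ay, az, fingers, tx, ty, tz, ax, ay, az, fingers, ...]. A call has 1 to 20 rows; each row shifts and turns the pose as measured when the row begins, along the tool's axes as they then stand; what a row does not reach is not made up. A row lasts 1/8 s, in which the tool goes at most 62.5 mm and 10.7 degrees, less where a joint would pass 70% of its speed; a pose out of reach is approached as far as the arm can. A call is refused whole if a number of a shift passes 62.5 or a number of a turn 10.7, either way. A call with a gripper value outside its range is refused whole. The fingers move at their own pace and stop on an object; FORCE is the grip in N (left out, the last holds). Time passes only in rows, so rows that do not move let the fingers close. It gives the time, the measured TCP pose, the force and the opening at its end, in the units of the state.
- bot.get_state(): the state, without advancing time (a new reading comes with each control period).
- bot.grab_frame(name): name is "scene" or "top" or "wrist"; returns a dict with "color" (384x512x3 uint8, red, green, blue), "fovy" (degrees; the focal length in pixels is half the picture's height over the tangent of half this angle, whatever the lens; pixels are square), "cx", "cy" (the principal point, pixels), "k1" (the pictures are not rectified: a ray, as slopes to the right and down, at radius r is drawn at 1 + k1 r^2 times it, then the intrinsics apply), "position" and "rotation" of the camera in the world. Camera axes: x right, y down, z forward; pixel columns grow to the right and rows downward; lengths in m; the calibration is good to about 2 mm. A picture is of the moment at which its call begins. There is no depth.
- bot.hand_in(): hands the job in, once; it reports no verdict.
The state is a dict: "t": time; "qpos": joint angles; "qvel": joint speeds; "tau": joint torques, N m; "eef_pos": TCP position; "eef_rot": TCP orientation; "contact_force": force on the tool from outside, world axes, zero at the start; "ft_torque": the same for the moment, N m; "width": finger opening in m.
Only numpy, scipy, OpenCV 4.12 (cv2) and the standard library are available. Lean on these libraries where they do the work, as an engineer would, in place of code of your own. Each camera call takes 0.05 s, during which the arm holds its last target.

## Working session

There is one attempt and no reset: what is moved stays moved. The work goes in short steps, Python scripts to look and compute and a shell command to move; the robot and the scene stay as the last step left them, time stands still between calls to the robot, and variables do not carry over. Pictures are saved under pics/ and viewed, and the job is handed in when it is done.

```bash
ls; mkdir -p pics; python3 - <<'E'
from rig import bot
import cv2
print(bot.get_state())
for n in ["scene","top","wrist"]:
    f=bot.grab_frame(n); cv2.imwrite(f"pics/{n}0.png",f["color"][:,:,::-1])
    print(n,{k:v for k,v in f.items() if k!="color"})
E
```

```text
pics
{'t': 0.0, 'qpos': array([-7.43985347e+01,  2.83154217e+01,  7.71292808e+01, -9.88619560e-04,
        7.46282501e+01, -5.47144951e+00]), 'qvel': array([ 0.06071129,  0.03937569, -0.04292301, -0.04833889, -0.06974345,
        0.01656438]), 'tau': array([-5.44760449e-03, -8.82161880e+01, -3.83872712e+01, -5.05310836e-04,
        1.00947180e-02, -7.77481000e-05]), 'eef_pos': array([ 0.2246206 , -0.5828348 ,  0.23068171]), 'eef_rot': array([-94.72308581,  89.92704113, 106.35009169]), 'contact_force': array([-0.83466084, -0.30226926,  1.21426988]), 'ft_torque': array([ 0.04368452, -0.01996969,  0.0110464 ]), 'width': 0.08523814791255488}
scene {'fovy': 45.69548518191214, 'cx': 254.8406798404509, 'cy': 193.25896301581142, 'k1': 0.058489020820594706, 'position': array([ 0.98278731, -0.44758945,  0.98942505]), 'rotation': array([-146.07597779,    0.85783905,   43.89318019])}
top {'fovy': 53.73886723744354, 'cx': 257.24282525809826, 'cy': 186.08907722152819, 'k1': -0.10457927885692497, 'position': array([0.47122801, 0.01690805, 0.98257534]), 'rotation': array([-177.4925092 ,   -0.90220245,  -88.53014189])}
wrist {'fovy': 71.3377313207902, 'cx': 260.98896354847557, 'cy': 192.79278923377748, 'k1': -0.03193123205337354, 'position': array([ 0.29564342, -0.55493449,  0.37332861]), 'rotation': array([ 1.62684724e+02,  3.91044831e-02, -6.88956202e+01])}
```

View pics/top0.png

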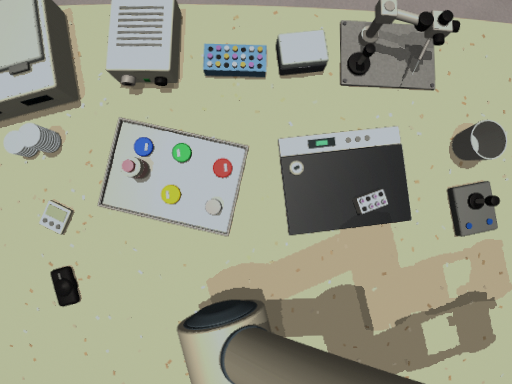

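View pics/scene0.png

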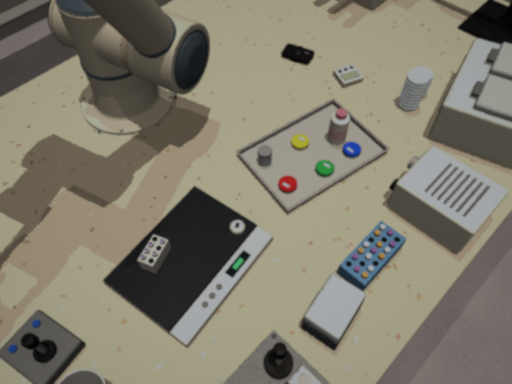

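View pics/wrist0.png

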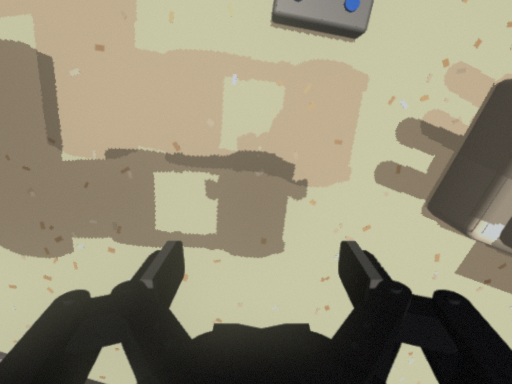

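The top view shows the plate on the right (tube block near pixel (372,202), logger at (297,168)). The tray is on the left: bottle (133,168) with blue (144,147) behind it, green (181,153), yellow (171,195), red (223,168), pot (214,207). Next I'll measure these.

```bash
cat > h.py <<'E'
from rig import bot
import numpy as np, cv2
from scipy.spatial.transform import Rotation as R
def grab(n,save=None):
    f=bot.grab_frame(n)
    if save: cv2.imwrite(f"pics/{save}.png",f["color"][:,:,::-1])
    return f
def K(f):
    F=f["color"].shape[0]/2/np.tan(np.radians(f["fovy"]/2))
    return np.array([[F,0,f["cx"]],[0,F,f["cy"]],[0,0,1.]])
def Rc(f): return R.from_euler('xyz',f["rotation"],degrees=True).as_matrix()
def cast(f,uv,z):
    uv=np.asarray(uv,float).reshape(-1,1,2)
    n=cv2.undistortPoints(uv,K(f),np.array([f["k1"],0,0,0,0.]))[:,0]
    d=np.c_[n,np.ones(len(n))]@Rc(f).T
    p=f["position"]; s=(z-p[2])/d[:,2]
    return p+d*s[:,None]
def proj(f,P):
    c=(np.asarray(P,float).reshape(-1,3)-f["position"])@Rc(f)
    u,_=cv2.projectPoints(c,np.zeros(3),np.zeros(3),K(f),np.array([f["k1"],0,0,0,0.]))
    return u[:,0]
def mask(f,col):
    h=cv2.cvtColor(f["color"],cv2.COLOR_RGB2HSV)
    H,S,V=[h[:,:,i].astype(int) for i in range(3)]
    m={'yellow':(abs(H-29)<6)&(S>200),'blue':(abs(H-115)<12)&(S>150),'green':(abs(H-65)<16)&(S>150),
       'red':((H<6)|(H>174))&(S>150),'dark':(V<45)}[col]
    return (m&(V>(60 if col!='dark' else -1))).astype(np.uint8)*255
def lids(f,col,amin=60,z=None):
    out=[]
    cs,_=cv2.findContours(mask(f,col),cv2.RETR_EXTERNAL,cv2.CHAIN_APPROX_NONE)
    for c in cs:
        if cv2.contourArea(c)>amin:
            hull=cv2.convexHull(c)
            out.append((cv2.minEnclosingCircle(hull),cv2.fitEllipse(hull) if len(hull)>5 else None,cv2.contourArea(hull)))
    return out
E
python3 - <<'E'
from h import *
for n in ["top","scene"]:
    f=grab(n)
    for c in ['yellow','blue','green','red']:
        for (cc,e,a) in lids(f,c):
            print(n,c,np.round(cc[0],1),round(cc[1],1),e and np.round(e[0]+e[1],1),round(a),cast(f,[e[0] if e else cc[0]],.018)[0].round(4))
    cs,_=cv2.findContours(cv2.morphologyEx(mask(f,'dark'),cv2.MORPH_OPEN,np.ones((7,7))),cv2.RETR_EXTERNAL,cv2.CHAIN_APPROX_NONE)
    for c in cs:
        if cv2.contourArea(c)>5000:
            h=cv2.convexHull(c);r=cv2.minAreaRect(h);ap=cv2.approxPolyDP(h,6,True)[:,0]
            print('dark',cv2.contourArea(c),ap.tolist(),cast(f,ap,.024).round(4).tolist())
f=grab("top");cv2.imwrite("pics/top_l.png",cv2.resize(f["color"][110:245,90:260,::-1],None,fx=4.5,fy=4.4,interpolation=cv2.INTER_CUBIC))
cv2.imwrite("pics/top_r.png",cv2.resize(f["color"][115:245,265:425,::-1],None,fx=4.5,fy=4.5,interpolation=cv2.INTER_CUBIC))
E
```

```text
top blue [143.2 146.4] 9.2 [143.2 146.4  18.   18.3] 244 [0.6084 0.299  0.018 ]
top red [222. 168.] 9.4 [222.1 167.8  18.3  18.5] 257 [0.5582 0.0937 0.018 ]
scene blue [351.5 148.9] 8.1 [351.3 149.2  13.5  16.6] 164 [0.6102 0.2982 0.018 ]
scene green [324.3 168. ] 7.9 [324.2 168.1  13.1  16.3] 148 [0.5975 0.1976 0.018 ]
scene red [287.3 183.5] 8.7 [287.2 183.6  15.3  17.5] 203 [0.5596 0.0927 0.018 ]
dark 8542.5 [[199, 190], [234, 212], [242, 241], [165, 327], [108, 276]] [[0.4107, -0.0808, 0.024], [0.5234, -0.0657, 0.024], [0.595, -0.1095, 0.024], [0.6207, -0.3676, 0.024], [0.4364, -0.3817, 0.024]]
```

View pics/top_l.png

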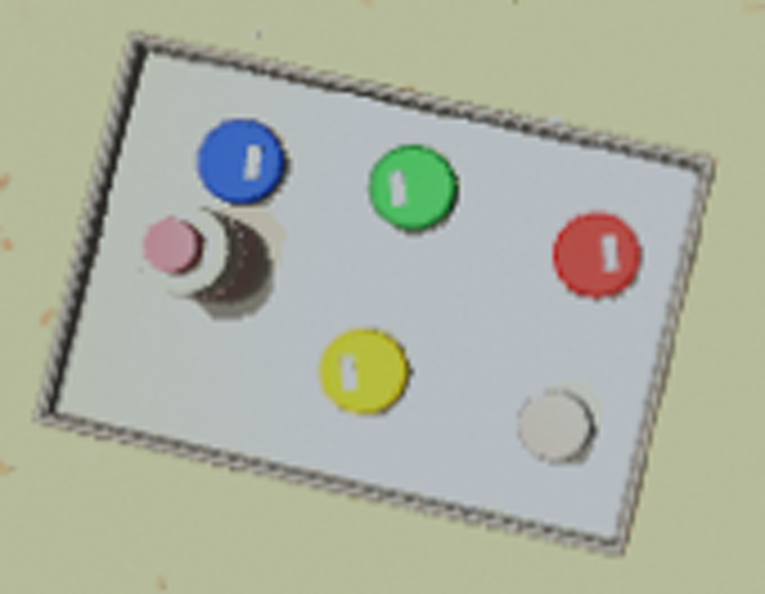

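View pics/top_r.png

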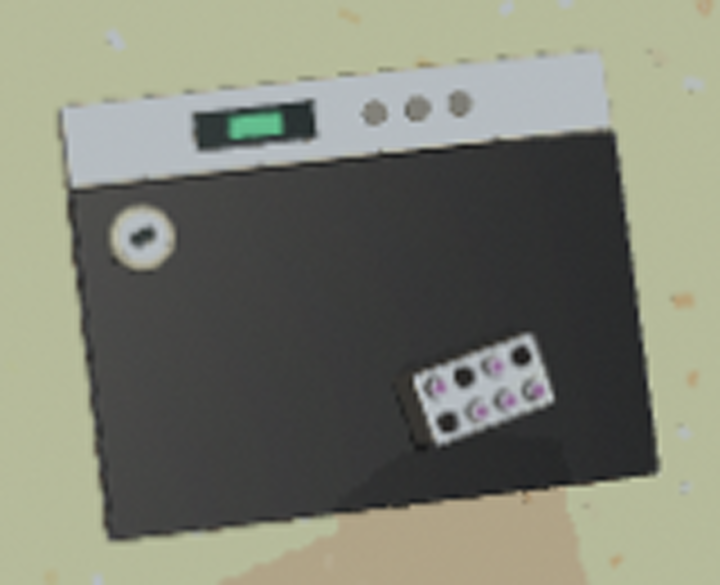

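```bash
python3 - <<'E'
from h import *
for n,pts in [("top",dict(g=(181,158),y=(171,200),tube=(372,202),plate=(330,200)))]:
    f=grab(n); h=cv2.cvtColor(f["color"],cv2.COLOR_RGB2HSV)
    for k,(x,y) in pts.items(): print(k,h[y,x-4:x+5].tolist())
    print(h[195,160:182].tolist())
f=grab("scene"); h=cv2.cvtColor(f["color"],cv2.COLOR_RGB2HSV); print(h[141,290:312].tolist())
E
```

```text
g [[65, 146, 188], [66, 146, 188], [65, 145, 188], [65, 145, 188], [66, 146, 188], [66, 146, 188], [66, 145, 188], [66, 145, 188], [66, 146, 188]]
y [[32, 175, 189], [32, 175, 189], [31, 176, 188], [31, 175, 188], [31, 175, 188], [32, 175, 188], [31, 174, 188], [31, 172, 188], [32, 174, 188]]
tube [[102, 13, 192], [104, 15, 193], [102, 13, 192], [102, 13, 192], [104, 15, 193], [102, 13, 192], [100, 13, 182], [100, 11, 138], [96, 10, 129]]
plate [[60, 4, 62], [60, 4, 63], [45, 8, 62], [30, 4, 61], [30, 4, 61], [60, 4, 61], [60, 4, 60], [45, 8, 61], [45, 8, 61]]
[[37, 23, 186], [30, 111, 182], [31, 182, 186], [32, 176, 188], [31, 175, 188], [32, 145, 188], [39, 26, 188], [101, 15, 193], [101, 15, 193], [32, 100, 188], [31, 175, 188], [32, 174, 189], [32, 173, 189], [31, 174, 188], [32, 174, 189], [32, 172, 188], [32, 174, 188], [31, 171, 188], [32, 171, 188], [29, 203, 182], [26, 195, 111], [90, 5, 142]]
[[22, 55, 145], [27, 122, 150], [29, 172, 162], [30, 180, 167], [31, 180, 170], [31, 180, 170], [31, 180, 170], [31, 179, 171], [31, 180, 170], [31, 179, 170], [31, 176, 168], [31, 158, 166], [31, 136, 163], [31, 123, 162], [31, 140, 166], [31, 166, 169], [30, 179, 168], [29, 176, 167], [28, 138, 163], [25, 73, 160], [23, 34, 157], [21, 26, 157]]
```

```bash
sed -i "s/(abs(H-29)<6)&(S>200)/(abs(H-30)<5)\&(S>125)/;s/(abs(H-65)<16)&(S>150)/(abs(H-65)<16)\&(S>110)/" h.py
cat > meas.py <<'E'
from h import *
def dishes(z=.018,cols=('yellow','blue','green','red'),names=("top","scene")):
  for n in names:
    f=grab(n)
    for c in cols:
        for (cc,e,a) in lids(f,c):
            if e is not None: print(n,c,np.round(e[0]+e[1],1),cast(f,[e[0]],z)[0].round(4))
def white(f,box):
    h=cv2.cvtColor(f["color"],cv2.COLOR_RGB2HSV).astype(int);x0,y0,x1,y1=box
    m=np.zeros(h.shape[:2],np.uint8); m[y0:y1,x0:x1]=((h[y0:y1,x0:x1,2]>120)*255)
    cs,_=cv2.findContours(m,cv2.RETR_EXTERNAL,cv2.CHAIN_APPROX_NONE)
    return cv2.convexHull(max(cs,key=cv2.contourArea))
E
python3 - <<'E'
from meas import *
dishes()
f=grab("top")
cr=np.array([[108,540],[660,472],[615,130],[68,187]])/4.5+[265,115]-.4
P=cast(f,cr,.024);print('plate',P.round(4).tolist(),'c',P.mean(0))
for a,b in [(0,1),(3,2),(0,3),(1,2)]: 
    d=P[b]-P[a];print(np.linalg.norm(d),np.degrees(np.arctan2(d[1],d[0])))
T=cast(f,np.array([[137,35],[713,157],[620,553],[37,418]])/[4.5,4.4]+[90,110]-.4,.018)
print('tray',T.round(4).tolist(),T.mean(0))
for i in range(4):
    d=T[(i+1)%4]-T[i];print(np.linalg.norm(d),np.degrees(np.arctan2(d[1],d[0])))
hb=white(f,(350,180,395,225));b=cast(f,hb[:,0],.066)[:,:2].astype(np.float32);print('block',cv2.minAreaRect(b))
hb=white(f,(285,158,310,180));b=cast(f,hb[:,0],.038)[:,:2].astype(np.float32);print('logger',cv2.minEnclosingCircle(b))
for n,box in (("top",(115,155,150,182)),("scene",(325,100,355,150))):
    f=grab(n);h=cv2.cvtColor(f["color"],cv2.COLOR_RGB2HSV).astype(int);x0,y0,x1,y1=box
    m=np.zeros(h.shape[:2],np.uint8);s=h[y0:y1,x0:x1]; m[y0:y1,x0:x1]=(((s[...,0]>165)|(s[...,0]<8))&(s[...,1]>60)&(s[...,2]>130))*255
    cs,_=cv2.findContours(m,cv2.RETR_EXTERNAL,cv2.CHAIN_APPROX_NONE)
    for c in cs:
        if cv2.contourArea(c)>15:
            c=cv2.convexHull(c); (u,v),r=cv2.minEnclosingCircle(c); print(n,'cap',u,v,r,cast(f,[(u,v)],.110),cv2.boundingRect(c))
E
```

```text
top yellow [170.6 193.9  18.4  19.1] [0.4881 0.2232 0.018 ]
top blue [143.2 146.4  18.   18.3] [0.6084 0.299  0.018 ]
top green [181.4 152.1  18.3  19. ] [0.5958 0.1994 0.018 ]
top red [222.1 167.8  18.3  18.5] [0.5582 0.0937 0.018 ]
scene yellow [299.6 141.1  13.8  16.8] [0.4885 0.2242 0.018 ]
scene blue [351.3 149.1  13.4  16.7] [0.6102 0.2983 0.018 ]
scene green [237.6 263.2   7.2  15.3] [ 0.6261 -0.1558  0.018 ]
scene green [324.3 167.8  14.6  17.3] [0.597  0.1986 0.018 ]
scene red [287.2 183.6  15.3  17.6] [0.5597 0.0928 0.018 ]
plate [[0.393, -0.0795, 0.024], [0.4376, -0.3978, 0.024], [0.6345, -0.3694, 0.024], [0.5914, -0.0523, 0.024]] c [ 0.51411277 -0.22473898  0.024     ]
0.32138836055396375 -82.0182545454945
0.31993560554672 -82.24724786990382
0.20022099372010563 7.793887455575384
0.19894284213783753 8.21181259314636
tray [[0.6828, 0.364, 0.018], [0.6179, 0.0291, 0.018], [0.387, 0.0753, 0.018], [0.4553, 0.4121, 0.018]] [0.53573238 0.22013741 0.018     ]
0.34119373964176825 -100.96419251367459
0.23546895775091517 168.6632661086004
0.34364288058116077 78.53025604197835
0.23246572096860227 -11.941933806520305
block ((0.4824961721897125, -0.2789648771286011), (0.040344517678022385, 0.07088182866573334), 20.902204513549805)
logger ((0.5626704692840576, -0.09328329563140869), 0.0178191140294075)
scene cap 341.1000061035156 112.5 5.1245574951171875 [[0.55083845 0.30827606 0.11      ]] (336, 108, 11, 8)
```

```bash
cat > go.py <<'E'
# usage: python3 go.py x y z jawyaw  -> remaining shift (tool axes, mm) and turn (deg)
import sys
from h import *
def ns(w): print(w)
def delta(x,y,z,yaw):
    s=bot.get_state(); C=R.from_euler('xyz',s["eef_rot"],degrees=True).as_matrix()
    a=np.radians(yaw); ty=np.array([np.cos(a),np.sin(a),0]); 
    if ty@C[:,1]<0: ty=-ty
    tx=np.array([0,0,-1.]); T=np.c_[tx,ty,np.cross(tx,ty)]
    d=C.T@(np.array([x,y,z])-s["eef_pos"])*1000
    r=R.from_matrix(C.T@T).as_rotvec(degrees=True)
    print('t',round(s['t'],2),'pos',s["eef_pos"].round(4),'jaw',round(np.degrees(np.arctan2(C[1,1],C[0,1])),1),'w',round(s['width'],4),'F',s['contact_force'].round(1))
    print('shift',d.round(1),'turn',r.round(2),'q6',s['qpos'][5].round(1),' shift after turn',(T.T@(np.array([x,y,z])-s["eef_pos"])*1000).round(1))
if __name__=="__main__": delta(*map(float,sys.argv[1:5]))
E
python3 go.py .4825 -.279 .15 20.9
python3 - <<'E'
from h import *
f=grab("top"); print('cap',cast(f,[np.array([172,245])/[4.5,4.4]+[90,110]-.4],.110))
c=np.array([.514,-.2247]);a=np.radians(8.1);ex=np.array([np.cos(a),np.sin(a)]);ey=np.array([-ex[1],ex[0]])
for n,(x,y) in dict(block=(50,0),y=(-50,70),b=(-50,0),g=(-50,-70),log=(60,125)).items(): print(n,(c+ex*x/1e3+ey*y/1e3).round(4))
E
```

```text
t 0.65 pos [ 0.2247 -0.5832  0.2313] jaw -68.9 w 0.0854 F [ 0.7  0.  -0.3]
shift [  81.3 -191.2 -349.9] turn [-89.83  -0.     0.  ] q6 -5.5  shift after turn [  81.3  349.3 -192.2]
cap [[0.55031783 0.30662514 0.11      ]]
block [ 0.5635 -0.2177]
y [ 0.4546 -0.1624]
b [ 0.4645 -0.2317]
g [ 0.4744 -0.301 ]
log [ 0.5558 -0.0925]
```

```bash
python3 -m jog '[0,-24,-44,0,0,0,85,0,-24,-44,0,0,0,85,0,-24,-44,0,0,0,85,0,-24,-44,0,0,0,85,0,-24,-44,0,0,0,85,0,-24,-44,0,0,0,85,0,-24,-44,0,0,0,85,0,-24,-44,0,0,0,85,0,0,0,-10,0,0,85,0,0,0,-10,0,0,85,0,0,0,-10,0,0,85,0,0,0,-10,0,0,85,0,0,0,-10,0,0,85,0,0,0,-10,0,0,85,0,0,0,-10,0,0,85,0,0,0,-10,0,0,85,0,0,0,-9.8,0,0,85]' 50; python3 go.py .4825 -.279 .15 20.9
```

```text
t: 2.82
eef_pos: [0.4932, -0.2681, 0.232]
eef_rot: [21.6, 89.7, -44.7]
contact_force: [-0.1, 0.0, 0.6]
width: 0.0851
t 2.83 pos [ 0.4932 -0.2681  0.232 ] jaw 23.7 w 0.0851 F [-0.1  0.   0.6]
shift [ 82.  -14.3   5.4] turn [ 2.76  0.24 -0.1 ] q6 -58.2  shift after turn [ 82.  -13.9   6.4]
```

```bash
python3 -m jog '[20,-14,5.5,2.8,0,0,85,20,0,0,0,0,0,85,0,0,0,0,0,0,85]'; python3 go.py .4825 -.279 .029 20.9; python3 - <<'E'
from h import *
f=grab("wrist","w1"); print(f["position"],f["rotation"])
E
```

```text
t: 3.2
eef_pos: [0.4828, -0.2794, 0.1917]
eef_rot: [26.0, 89.7, -43.0]
contact_force: [-0.5, -0.9, -0.6]
width: 0.0852
t 3.2 pos [ 0.4828 -0.2794  0.1917] jaw 21.0 w 0.0852 F [-0.5 -0.9 -0.6]
shift [162.7  -0.6  -1.3] turn [ 0.09  0.3  -0.15] q6 -57.1  shift after turn [162.7  -0.2  -0.4]
[ 0.45441218 -0.20676013  0.333914  ] [162.26527153  -0.23804162  21.02020168]
```

View pics/w1.png

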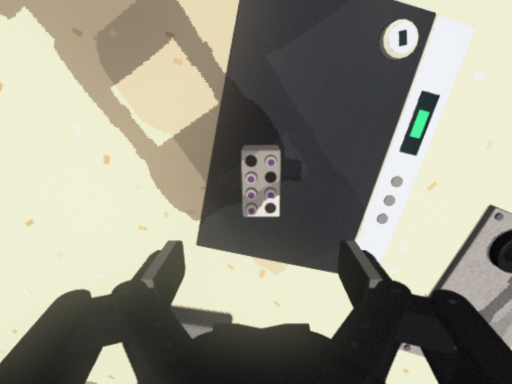

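The wrist view shows the block square to the jaws at about (261,182), midway between the fingers. I'll check its position and the plate corners from this closer view.

```bash
python3 - <<'E'
from h import *
f=grab("wrist")
print(cast(f,[[242,151],[280,151],[280,216],[242,216]],.066).round(4), cast(f,[[261,183]],.066).round(4))
print('plate front-right corner',cast(f,[[198,245]],.024),'logger',cast(f,[[400,39]],.038))
print('plate back right',cast(f,[[354,272]],.024))
E
```

```text
[[ 0.4532 -0.2526  0.066 ]
 [ 0.4889 -0.239   0.066 ]
 [ 0.5156 -0.3043  0.066 ]
 [ 0.4771 -0.3191  0.066 ]] [[ 0.483 -0.277  0.066]]
plate front-right corner [[ 0.44082058 -0.39560131  0.024     ]] logger [[ 0.56228218 -0.09441114  0.038     ]]
plate back right [[ 0.65071555 -0.35997339  0.024     ]]
```

```bash
python3 -m jog '[35,0,-1,0,0,0,85,35,0,0,0,0,0,85,35,0,0,0,0,0,85,30,0,0,0,0,0,85,15,0,0,0,0,0,85,9,0,0,0,0,0,85,2,0,0,0,0,0,85,0,0,0,0,0,0,85]' 50; python3 go.py .4825 -.279 .029 20.9
```

```text
t: 4.3
eef_pos: [0.4909, -0.2834, 0.0355]
eef_rot: [31.2, 88.7, -37.7]
contact_force: [0.5, -0.0, -0.9]
width: 0.0848
t 4.3 pos [ 0.4909 -0.2834  0.0355] jaw 21.1 w 0.0848 F [ 0.5 -0.  -0.9]
shift [ 6.3 -6.3 -7.3] turn [ 0.17  1.11 -0.67] q6 -57.0  shift after turn [ 6.5 -6.2 -7.1]
```

```bash
python3 -m jog '[3,-6,-7,0.2,1.1,-0.7,85,3,0,0,0,0,0,85,0,0,0,0,0,0,85]' 50; python3 go.py .4825 -.279 .029 20.9
```

```text
t: 4.68
eef_pos: [0.4827, -0.2792, 0.0302]
eef_rot: [-51.0, 90.0, -120.1]
contact_force: [-0.2, 0.1, -0.4]
width: 0.0849
t 4.67 pos [ 0.4827 -0.2792  0.0302] jaw 20.9 w 0.0849 F [-0.2  0.1 -0.4]
shift [ 1.2 -0.1 -0.2] turn [-0.05  0.02  0.02] q6 -57.0  shift after turn [ 1.2 -0.1 -0.2]
```

Now close, then lift 40 mm with small steps.

```bash
python3 -m jog '[0,0,0,0,0,0,30,0,0,0,0,0,0,30,0,0,0,0,0,0,30,0,0,0,0,0,0,30,0,0,0,0,0,0,30,0,0,0,0,0,0,30,-8,0,0,0,0,0,30,-12,0,0,0,0,0,30,-12,0,0,0,0,0,30,-8,0,0,0,0,0,30,0,0,0,0,0,0,30]' 50; python3 go.py .5635 -.2177 .07 8.1
```

```text
t: 6.05
eef_pos: [0.4829, -0.2793, 0.0739]
eef_rot: [10.1, 89.9, -59.0]
contact_force: [-0.0, -0.2, -3.4]
width: 0.0394
t 6.05 pos [ 0.4829 -0.2793  0.0739] jaw 20.9 w 0.0394 F [-0.  -0.2 -3.4]
shift [  3.8  97.2 -28.9] turn [12.76  0.07 -0.02] q6 -57.0  shift after turn [  3.9  88.4 -49.6]
```

```bash
python3 -m jog '[0,0,0,6.4,0,0,30,0,0,0,6.4,0,0,30,0,18,-10,0,0,0,30,0,18,-10,0,0,0,30,0,18,-10,0,0,0,30,0,18,-10,0,0,0,30,0,16,-9,0,0,0,30,0,0,0,0,0,0,30]' 50; python3 go.py .5635 -.2177 .034 8.1
```

```text
t: 7.05
eef_pos: [0.5678, -0.2149, 0.0728]
eef_rot: [-72.5, 90.0, -154.8]
contact_force: [-1.1, -0.1, -3.1]
width: 0.0392
t 7.05 pos [ 0.5678 -0.2149  0.0728] jaw 7.7 w 0.0392 F [-1.1 -0.1 -3.1]
shift [38.8 -4.6  2.2] turn [-0.4   0.01  0.04] q6 -34.0  shift after turn [38.8 -4.6  2.2]
```

```bash
python3 -m jog '[0,-4.6,2.2,-0.4,0,0,30,10,0,0,0,0,0,30,12,0,0,0,0,0,30,8,0,0,0,0,0,30,6,0,0,0,0,0,30,0,0,0,0,0,0,30]' 50; python3 go.py .5635 -.2177 .0305 8.1; python3 - <<'E'
from h import *
f=grab("scene","s2")
cv2.imwrite("pics/s2c.png",cv2.resize(f["color"][170:350,90:290,::-1],None,fx=3.5,fy=3.3,interpolation=cv2.INTER_CUBIC))
E
```

```text
t: 7.8
eef_pos: [0.5614, -0.2187, 0.0333]
eef_rot: [-107.3, 89.8, 170.8]
contact_force: [0.7, 0.1, -2.9]
width: 0.0394
t 7.8 pos [ 0.5614 -0.2187  0.0333] jaw 8.0 w 0.0394 F [ 0.7  0.1 -2.9]
shift [ 2.8  2.2 -0.7] turn [-0.06 -0.05  0.16] q6 -34.9  shift after turn [ 2.8  2.2 -0.7]
```

View pics/s2c.png

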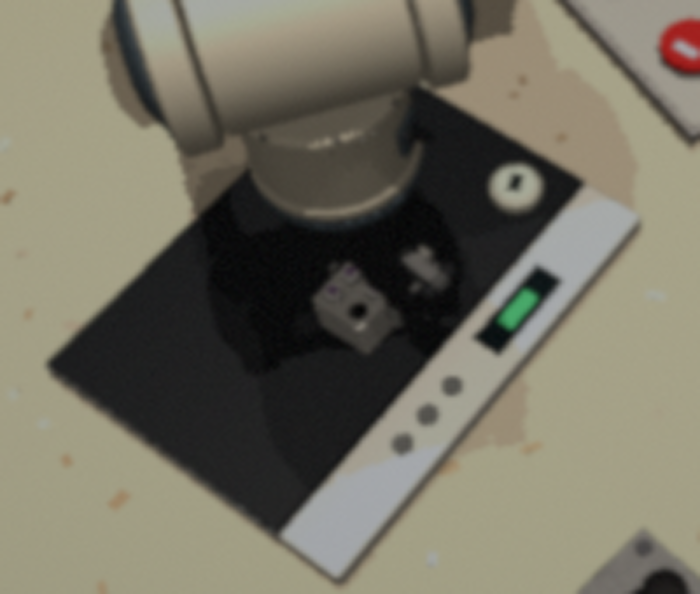

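The scene view shows the block upright in the jaws over the back half, with its crop at about (355,310). Next: fine correction, lower to contact, open, and lift.

```bash
python3 -m jog '[1,2.2,-0.7,0,0,0.1,30,2,0,0,0,0,0,30,0,0,0,0,0,0,30]' 50; python3 go.py .5635 -.2177 .0302 8.1
```

```text
t: 8.22
eef_pos: [0.5643, -0.2178, 0.0311]
eef_rot: [81.5, 90.0, -0.5]
contact_force: [-0.4, 0.1, -3.2]
width: 0.0391
t 8.22 pos [ 0.5643 -0.2178  0.0311] jaw 8.1 w 0.0391 F [-0.4  0.1 -3.2]
shift [ 0.9 -0.8 -0.2] turn [-0.05  0.   -0.03] q6 -34.8  shift after turn [ 0.9 -0.8 -0.2]
```

```bash
python3 -m jog '[1,-0.8,0,0,0,0,30,0.3,0,0,0,0,0,30,0,0,0,0,0,0,60,0,0,0,0,0,0,70,0,0,0,0,0,0,70,0,0,0,0,0,0,70,-20,0,0,0,0,0,70,-40,0,0,0,0,0,70,-50,0,0,0,0,0,70,-50,0,0,0,0,0,70,0,0,60,0,0,0,70,0,0,60,0,0,0,70,0,0,0,0,0,0,70]' 30; python3 go.py .4881 .2235 .10 8.1;  python3 - <<'E'
from meas import *
f=grab("top","t3")
cv2.imwrite("pics/t3c.png",cv2.resize(f["color"][115:245,265:425,::-1],None,fx=4.5,fy=4.5,interpolation=cv2.INTER_CUBIC))
E
```

```text
t: 9.85
eef_pos: [0.5811, -0.3397, 0.1964]
eef_rot: [46.9, 89.8, -34.9]
contact_force: [0.1, 0.6, 0.6]
width: 0.0699
t 9.85 pos [ 0.5811 -0.3397  0.1964] jaw 8.2 w 0.0699 F [0.1 0.6 0.6]
shift [  95.2  -12.3 -570.9] turn [ 0.07  0.12 -0.13] q6 -43.6  shift after turn [  96.4  -12.7 -570.7]
```

View pics/t3c.png

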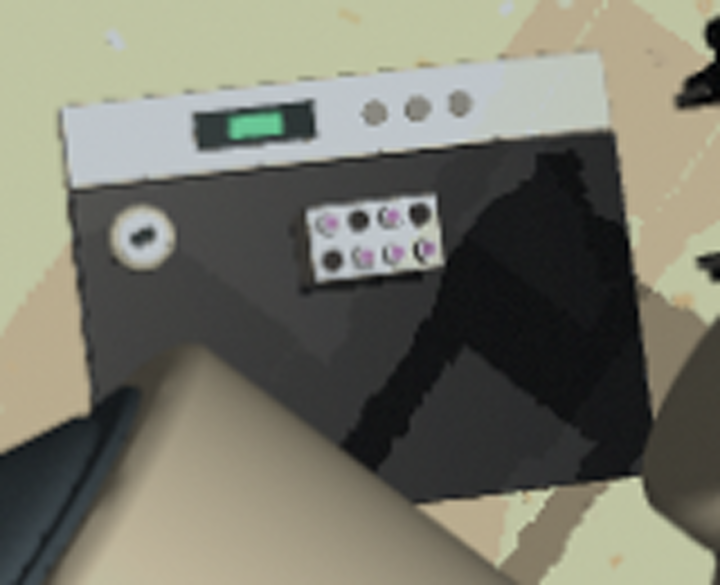

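The block stands square, with its crop at about (375,240), on the back half. I'll measure it next.

```bash
python3 - <<'E'
from meas import *
f=grab("top"); c=np.array([.514,-.2247]);a=np.radians(8.1);M=np.array([[np.cos(a),np.sin(a)],[-np.sin(a),np.cos(a)]])
hb=white(f,(330,157,366,182));b=cast(f,hb[:,0],.066)[:,:2].astype(np.float32);r=cv2.minAreaRect(b);print('block',r,(M@(np.array(r[0])-c)*1e3).round(1))
E
python3 -m jog '[0,-1,-60,0,0,0,70,0,-1,-60,0,0,0,70,0,-1,-60,0,0,0,70,0,-1,-60,0,0,0,70,0,-1,-60,0,0,0,70,0,-1,-60,0,0,0,70,0,-1,-60,0,0,0,70,0,-1,-60,0,0,0,70,0,-1,-50,0,0,0,70,0,0,0,0,0,0,70]' 30;python3 go.py .4881 .2235 .06 8.1
```

```text
block ((0.5640482306480408, -0.21742399036884308), (0.040750786662101746, 0.07162423431873322), 8.631440162658691) [50.6  0.2]
t: 11.2
eef_pos: [0.4829, 0.209, 0.196]
eef_rot: [-156.9, 89.8, 121.9]
contact_force: [0.1, -1.4, 0.1]
width: 0.0699
t 11.2 pos [0.4829 0.209  0.196 ] jaw 8.8 w 0.0699 F [ 0.1 -1.4  0.1]
shift [136.    7.5 -13.2] turn [ 0.71 -0.15  0.07] q6 7.9  shift after turn [136.    7.2 -13.6]
```

```bash
python3 -m jog '[0,7.2,-13.5,0.7,-0.1,0,64,20,0,0,0,0,0,64,25,0,0,0,0,0,64,25,0,0,0,0,0,64,25,0,0,0,0,0,64,20,0,0,0,0,0,64,10,0,0,0,0,0,64,0,0,0,0,0,0,64]' 30;python3 go.py .4881 .2235 .004 8.1; python3 - <<'E'
from h import *
f=grab("wrist","w4");print(cast(f,[[lids(f,'yellow',200)[0][0][0]]],.018),lids(f,'yellow',200))
E
```

```text
t: 12.2
eef_pos: [0.4824, 0.223, 0.0685]
eef_rot: [-88.9, 89.8, -170.5]
contact_force: [-0.0, 0.3, -0.6]
width: 0.0639
t 12.2 pos [0.4824 0.223  0.0685] jaw 8.4 w 0.0639 F [-0.   0.3 -0.6]
shift [64.4  5.9  0.4] turn [0.28 0.   0.17] q6 9.9  shift after turn [64.5  5.7  0.3]
[[0.48849013 0.22819499 0.018     ]] [(((269.8932189941406, 208.14886474609375), 29.69447898864746), ((270.197509765625, 208.87298583984375), (54.48744583129883, 58.56547164916992), 64.9218521118164), 2425.5)]
```

View pics/w4.png

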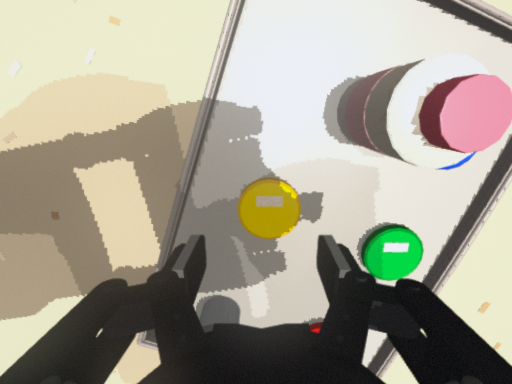

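```bash
python3 -m jog '[0,6,-2,0.3,0,0,64,20,0,0,0,0,0,64,20,0,0,0,0,0,64,12,0,0,0,0,0,64,6,0,0,0,0,0,64,0,0,0,0,0,0,64]' 30;python3 go.py .4881 .2255 .004 8.1
```

```text
t: 13.0
eef_pos: [0.4929, 0.2278, 0.0132]
eef_rot: [104.9, 89.7, 22.9]
contact_force: [0.5, 0.1, -0.1]
width: 0.0642
t 13.0 pos [0.4929 0.2278 0.0132] jaw 8.0 w 0.0642 F [ 0.5  0.1 -0.1]
shift [ 9.2 -5.1  1.6] turn [-0.06 -0.09 -0.33] q6 10.4  shift after turn [ 9.2 -5.1  1.6]
```

```bash
python3 -m jog '[3,-5,1.6,0,-0.1,-0.3,64,3,0,0,0,0,0,64,2,0,0,0,0,0,64,0,0,0,0,0,0,64]' 30;python3 go.py .4881 .2255 .004 8.1; python3 - <<'E'
from h import *
f=grab("wrist","w5")
f=grab("scene");cv2.imwrite("pics/s5c.png",cv2.resize(f["color"][90:220,230:400,::-1],None,fx=4.5,fy=4.5,interpolation=cv2.INTER_CUBIC))
E
```

```text
t: 13.5
eef_pos: [0.4884, 0.2255, 0.0058]
eef_rot: [88.6, 89.9, 6.6]
contact_force: [0.2, 1.0, 0.8]
width: 0.0639
t 13.5 pos [0.4884 0.2255 0.0058] jaw 8.0 w 0.0639 F [0.2 1.  0.8]
shift [ 1.8 -0.3 -0. ] turn [-0.07  0.   -0.1 ] q6 10.4  shift after turn [ 1.8 -0.3 -0. ]
```

View pics/w5.png

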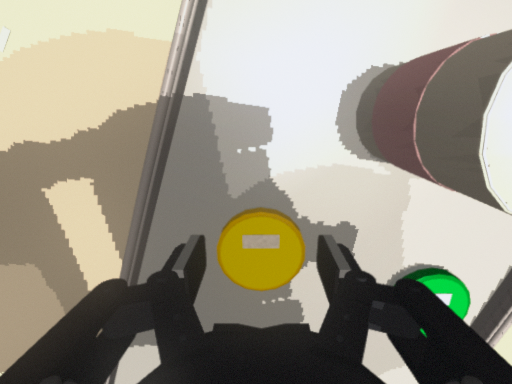

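View pics/s5c.png

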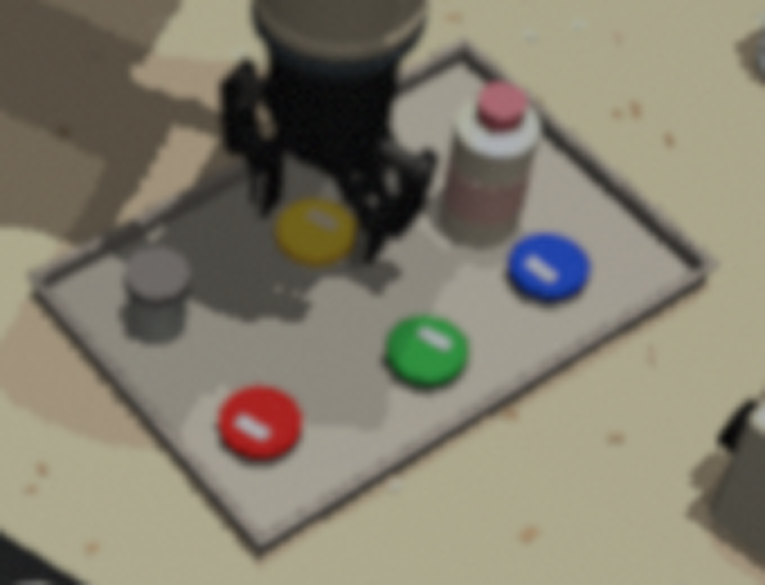

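```bash
python3 - <<'E'
from h import *
f=grab("wrist");s=bot.get_state();p=s["eef_pos"].copy();print(proj(f,[p,p+[0,0,.006],p+[0,0,.012]]),cast(f,[[261,249]],.018),cast(f,[[218,249],[304,249],[261,210],[261,287]],.018))
E
```

```text
[[261.10278424 244.76459826]
 [261.14440063 249.81847394]
 [261.18921633 255.25988578]] [[0.48788899 0.22943702 0.018     ]] [[0.46454149 0.22614878 0.018     ]
 [0.51127483 0.23267246 0.018     ]
 [0.48467991 0.2520911  0.018     ]
 [0.49135496 0.20496952 0.018     ]]
```

```bash
python3 -m jog '[2,0,0,0,0,0,64,1.5,0,0,0,0,0,64,0,0,0,0,0,0,64]' 30;python3 go.py .4881 .2255 .000 8.1;python3 -m jog '[1,0,0,0,0,0,64,1,0,0,0,0,0,64,0,0,0,0,0,0,64]' 30;python3 go.py .4881 .2255 .000 8.1
```

```text
t: 14.02
eef_pos: [0.4886, 0.2256, 0.0023]
eef_rot: [91.2, 89.9, 9.2]
contact_force: [0.1, 0.0, -0.1]
width: 0.0641
t 14.03 pos [0.4886 0.2256 0.0023] jaw 8.0 w 0.0641 F [ 0.1  0.  -0.1]
shift [ 2.3 -0.6  0. ] turn [-0.07 -0.   -0.13] q6 10.4  shift after turn [ 2.3 -0.6  0. ]
t: 14.4
eef_pos: [0.4886, 0.2256, 0.0001]
eef_rot: [91.3, 89.9, 9.3]
contact_force: [-0.3, -0.0, 0.3]
width: 0.0641
t 14.4 pos [4.886e-01 2.256e-01 1.000e-04] jaw 8.0 w 0.0641 F [-0.3 -0.   0.3]
shift [ 0.1 -0.5  0.1] turn [-0.07 -0.   -0.12] q6 10.4  shift after turn [ 0.1 -0.5  0.1]
```

```bash
python3 -m jog '[0,0,0,0,0,0,45,0,0,0,0,0,0,45,0,0,0,0,0,0,45,0,0,0,0,0,0,45,0,0,0,0,0,0,45]' 30;python3 go.py .4881 .2255 .000 8.1
```

```text
t: 15.02
eef_pos: [0.4888, 0.2257, 0.0014]
eef_rot: [93.5, 89.8, 11.6]
contact_force: [-0.4, 0.9, 0.0]
width: 0.0487
t 15.03 pos [0.4888 0.2257 0.0014] jaw 8.0 w 0.0487 F [-0.4  0.9  0. ]
shift [ 1.4 -0.7  0.1] turn [-0.06 -0.01 -0.17] q6 10.4  shift after turn [ 1.4 -0.7  0.1]
```

```bash
python3 -m jog '[-10,0,0,0,0,0.1,45,-20,0,0,0,0,0,45,-30,0,0,0,0,0,45,-30,0,0,0,0,0,45,0,0,0,0,0,0,45]' 30;python3 go.py .4546 -.1624 .0900 8.1
```

```text
t: 15.65
eef_pos: [0.4882, 0.2255, 0.0959]
eef_rot: [91.3, 89.7, 9.3]
contact_force: [0.7, 0.6, -0.8]
width: 0.0489
t 15.65 pos [0.4882 0.2255 0.0959] jaw 8.0 w 0.0489 F [ 0.7  0.6 -0.8]
shift [  5.5 -87.5 379.4] turn [-0.06 -0.01 -0.28] q6 10.5  shift after turn [  5.9 -87.9 379.3]
```

```bash
python3 -m jog '[0,-8,35,0,0,-0.2,45,0,-8,36,0,0,0,45,0,-8,36,0,0,0,45,0,-8,36,0,0,0,45,0,-8,36,0,0,0,45,0,-8,36,0,0,0,45,0,-8,36,0,0,0,45,0,-8,36,0,0,0,45,0,-8,36,0,0,0,45,0,-8,30,0,0,0,45,0,0,0,0,0,0,45]' 30;python3 go.py .4546 -.1624 .0500 8.1
```

```text
t: 17.02
eef_pos: [0.4551, -0.1458, 0.0926]
eef_rot: [-138.0, 89.9, 140.1]
contact_force: [-0.6, 0.7, 0.8]
width: 0.049
t 17.02 pos [ 0.4551 -0.1458  0.0926] jaw 8.1 w 0.049 F [-0.6  0.7  0.8]
shift [42.6 -2.7 16.5] turn [ 0.02 -0.1   0.09] q6 -33.1  shift after turn [42.6 -2.8 16.4]
```

```bash
python3 -m jog '[0,-2.7,16.4,0,0,0,45,12,0,0,0,0,0,45,15,0,0,0,0,0,45,12,0,0,0,0,0,45,0,0,0,0,0,0,45]' 30;python3 go.py .4546 -.1624 .0220 8.1; python3 - <<'E'
from meas import *
dishes(.05,('yellow',))
grab("wrist","w6")
E
```

```text
t: 17.65
eef_pos: [0.4539, -0.1612, 0.0504]
eef_rot: [-135.1, 89.7, 143.2]
contact_force: [-0.4, -0.0, -0.2]
width: 0.0487
t 17.65 pos [ 0.4539 -0.1612  0.0504] jaw 8.2 w 0.0487 F [-0.4 -0.  -0.2]
shift [28.4  0.6  1.4] turn [ 0.12 -0.19  0.19] q6 -35.0  shift after turn [28.4  0.5  1.3]
```

View pics/w6.png

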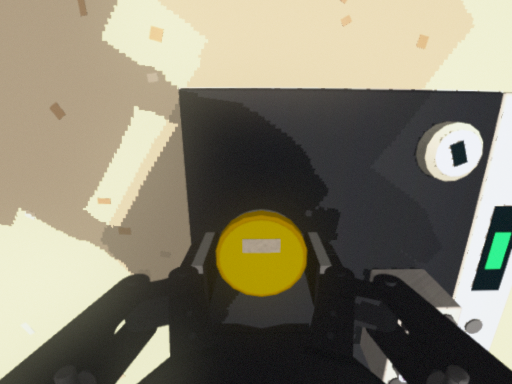

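```bash
python3 -m jog '[10,0.5,1.3,0,-0.2,0.2,45,8,0,0,0,0,0,45,6,0,0,0,0,0,45,3,0,0,0,0,0,45,0,0,0,0,0,0,45]' 30;python3 go.py .4546 -.1624 .0214 8.1
```

```text
t: 18.42
eef_pos: [0.4558, -0.1632, 0.0232]
eef_rot: [52.8, 89.8, -29.0]
contact_force: [-0.3, -0.4, 0.7]
width: 0.0485
t 18.43 pos [ 0.4558 -0.1632  0.0232] jaw 8.2 w 0.0485 F [-0.3 -0.4  0.7]
shift [ 1.8 -1.1 -0.9] turn [ 0.11  0.14 -0.18] q6 -35.0  shift after turn [ 1.8 -1.1 -0.9]
```

```bash
python3 -m jog '[0.8,-1.1,-0.9,0,0.1,-0.2,45,0.9,0,0,0,0,0,45,0,0,0,0,0,0,45]' 30;python3 go.py .4546 -.1624 .0214 8.1
```

```text
t: 18.8
eef_pos: [0.4547, -0.1625, 0.0217]
eef_rot: [-8.3, 89.9, -90.0]
contact_force: [-0.8, -0.2, -0.5]
width: 0.0485
t 18.8 pos [ 0.4547 -0.1625  0.0217] jaw 8.2 w 0.0485 F [-0.8 -0.2 -0.5]
shift [ 0.3 -0.  -0.1] turn [0.11 0.05 0.01] q6 -34.9  shift after turn [ 0.3 -0.  -0.1]
```

Open, lift, and travel towards the bottle at a TCP height of about 0.2.

```bash
python3 -m jog '[0.3,0,0,0,0,0,62,0,0,0,0,0,0,62,0,0,0,0,0,0,62,0,0,0,0,0,0,62,-15,0,0,0,0,0,62,-30,0,0,0,0,0,62,-45,0,0,0,0,0,80,-50,0,0,0,0,0,80,-40,0,0,0,0,0,80,0,0,-50,0,0,0,80,0,3,-50,0,0,0,80,0,6,-50,0,0,0,80,0,20,-50,0,0,0,80,0,20,-50,0,0,0,80,0,20,-50,0,0,0,80,0,20,-50,0,0,0,80,0,10,-50,0,0,0,80,0,0,0,0,0,0,80]' 30;python3 go.py .551 .3077 .150 8.1;  python3 - <<'E'
from meas import *
c=np.array([.514,-.2247]);a=np.radians(8.1);M=np.array([[np.cos(a),np.sin(a)],[-np.sin(a),np.cos(a)]])
for n in("top","scene"):
    f=grab(n,n+"7")
    for (cc,e,ar) in lids(f,'yellow'):
        p=cast(f,[e[0]],.038)[0];print(n,e,p,M@(p[:2]-c)*1e3)
E
```

```text
t: 21.05
eef_pos: [0.4957, 0.2605, 0.2218]
eef_rot: [75.0, 89.3, -7.0]
contact_force: [-0.6, -0.3, 0.5]
width: 0.0802
t 21.05 pos [0.4957 0.2605 0.2218] jaw 8.1 w 0.0802 F [-0.6 -0.3  0.5]
shift [ 72.5  60.5 -39.3] turn [-0.04  0.19 -0.7 ] q6 13.9  shift after turn [ 71.8  61.4 -39. ]
top ((322.87371826171875, 211.06260681152344), (20.273845672607422, 20.40761375427246), 140.8003692626953) [ 0.45472321 -0.16280641  0.038     ] [-49.96454592  69.6282935 ]
scene ((185.23291015625, 216.48876953125), (18.590259552001953, 21.99950408935547), 74.4758071899414) [ 0.45270157 -0.16176253  0.038     ] [-51.8189271   70.94660854]
```

View pics/scene7.png

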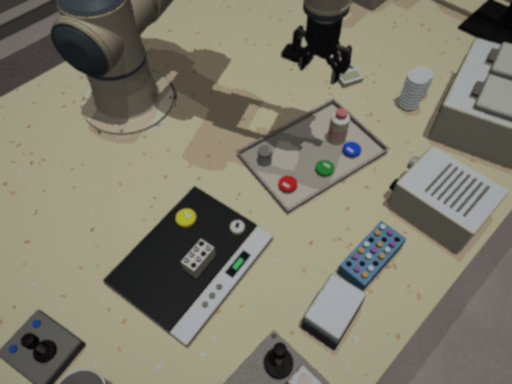

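The yellow dish sits at plate (-50,70) mm, as wanted. Next is the bottle (pixel 339,125).

```bash
python3 -m jog '[0,20,-13,0,0.2,-0.6,80,0,20,-13,0,0,0,80,0,20,-13,0,0,0,80,20,0,0,0,0,0,80,20,0,0,0,0,0,80,0,0,0,0,0,0,80]' 30;python3 go.py .5505 .3075 .150 8.1;  python3 - <<'E'
from meas import *
f=grab("wrist","w8")
E
```

```text
t: 21.9
eef_pos: [0.5512, 0.2972, 0.1848]
eef_rot: [26.6, 89.9, -55.9]
contact_force: [-0.1, 0.4, -0.5]
width: 0.0798
t 21.9 pos [0.5512 0.2972 0.1848] jaw 7.5 w 0.0798 F [-0.1  0.4 -0.5]
shift [ 34.8   0.6 -10.4] turn [-0.63  0.1  -0.05] q6 15.5  shift after turn [ 34.8   0.7 -10.3]
```

View pics/w8.png

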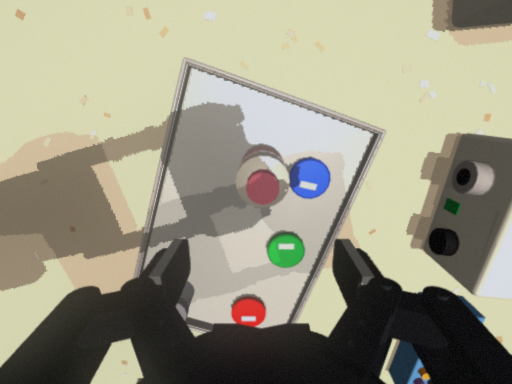

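Wrist view: cap at (263,187), centred between the jaws, with blue right beside it at (309,178).

```bash
python3 - <<'E'
from h import *
f=grab("wrist");print(cast(f,[[263,187]],.11),cast(f,[[309,177]],.018),cast(f,[[285,249]],.018))
E
python3 -m jog '[0,0.6,-10.4,-0.6,0.1,0,80,10,0,0,0,0,0,80,20,0,0,0,0,0,80,20,0,0,0,0,0,80,15,0,0,0,0,0,80,0,0,0,0,0,0,80]' 30;python3 go.py .5505 .3075 .050 8.1
```

```text
[[0.55191021 0.31127838 0.11      ]] [[0.60940281 0.30431325 0.018     ]] [[0.59616795 0.20504068 0.018     ]]
t: 22.75
eef_pos: [0.5523, 0.3097, 0.1208]
eef_rot: [104.3, 89.6, 22.4]
contact_force: [-0.2, -0.3, 0.4]
width: 0.0802
t 22.75 pos [0.5523 0.3097 0.1208] jaw 8.2 w 0.0802 F [-0.2 -0.3  0.4]
shift [70.8 -2.6  2. ] turn [ 0.08 -0.1  -0.41] q6 15.7  shift after turn [70.8 -2.   1.9]
```

```bash
python3 -m jog '[10,-2,1.5,0,-0.1,-0.4,80,20,0,0,0,0,0,80,20,0,0,0,0,0,80,12,0,0,0,0,0,80,4,0,0,0,0,0,80,0,0,0,0,0,0,80]' 40;python3 go.py .5505 .308 .050 8.1
```

```text
t: 23.5
eef_pos: [0.552, 0.3083, 0.0544]
eef_rot: [105.7, 89.8, 23.9]
contact_force: [0.6, -0.1, 0.1]
width: 0.0799
t 23.5 pos [0.552  0.3083 0.0544] jaw 8.2 w 0.0799 F [ 0.6 -0.1  0.1]
shift [ 4.4 -1.5  0.1] turn [ 0.08 -0.05 -0.17] q6 15.6  shift after turn [ 4.4 -1.5  0.1]
```

```bash
python3 -m jog '[2.5,-1.2,0,0,0,-0.1,80,0,0,0,0,0,0,80,0,0,0,0,0,0,45,0,0,0,0,0,0,45,0,0,0,0,0,0,45,0,0,0,0,0,0,45,0,0,0,0,0,0,45,0,0,0,0,0,0,45]' 40;python3 go.py .5505 .308 .050 8.1; python3 - <<'E'
from h import *
f=grab("wrist","w9");
f=grab("scene");cv2.imwrite("pics/s9c.png",cv2.resize(f["color"][90:220,230:400,::-1],None,fx=4.5,fy=4.5,interpolation=cv2.INTER_CUBIC))
E
```

```text
t: 24.5
eef_pos: [0.5514, 0.3085, 0.0534]
eef_rot: [114.2, 89.8, 32.4]
contact_force: [-0.5, 0.7, 0.4]
width: 0.0495
t 24.5 pos [0.5514 0.3085 0.0534] jaw 8.2 w 0.0495 F [-0.5  0.7  0.4]
shift [ 3.4 -1.   0.4] turn [ 0.08 -0.09 -0.19] q6 15.6  shift after turn [ 3.4 -1.   0.4]
```

View pics/w9.png

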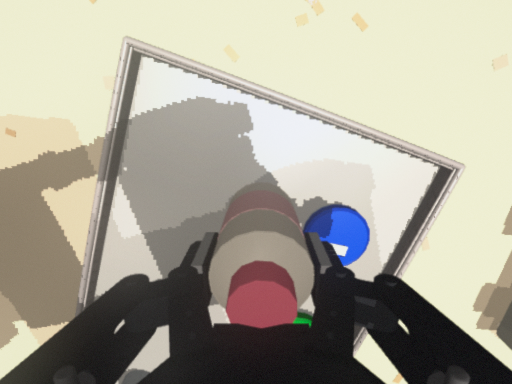

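View pics/s9c.png

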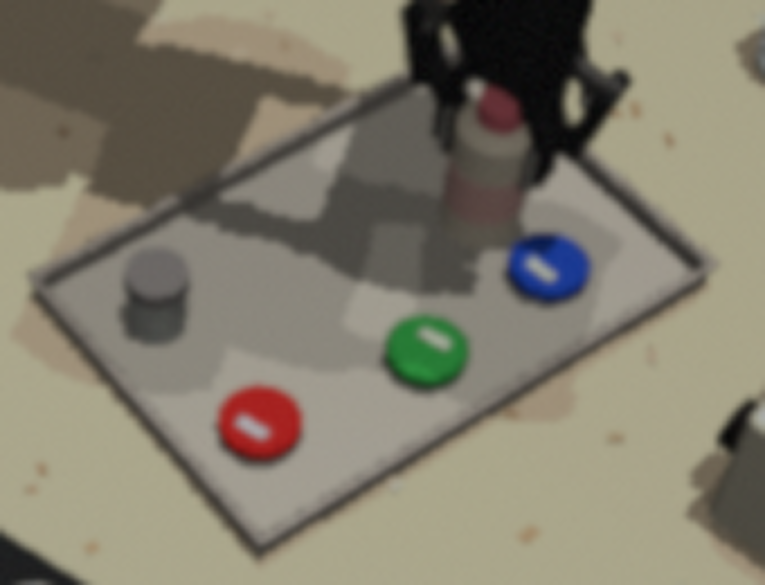

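```bash
python3 -m jog '[-8,0,0,0,0,0,45,-12,0,0,0,0,0,45,-8,0,0,0,0,0,45,0,-15,0,0,0,0,45,0,-15,0,0,0,0,45,0,-15,-4,0,0,0,45,0,-8,-4,0,0,0,45,0,0,0,0,0,0,45]' 40;python3 go.py .495 .320 .0534 8.1
```

```text
t: 25.6
eef_pos: [0.4925, 0.3087, 0.0833]
eef_rot: [118.2, 89.8, 36.4]
contact_force: [0.6, 0.1, -1.5]
width: 0.0494
t 25.6 pos [0.4925 0.3087 0.0833] jaw 8.2 w 0.0494 F [ 0.6  0.1 -1.5]
shift [ 29.9   4.  -10.8] turn [ 0.11 -0.07 -0.13] q6 17.9  shift after turn [ 29.9   4.1 -10.9]
```

```bash
python3 -m jog '[0,2,-5,0,0,-0.1,45,0,2,-5,0,0,0,45,8,0,0,0,0,0,45,10,0,0,0,0,0,45,7,0,0,0,0,0,45,2,0,0,0,0,0,45,0,0,0,0,0,0,45]' 40;python3 go.py .495 .320 .0534 8.1
```

```text
t: 26.48
eef_pos: [0.4963, 0.3199, 0.0535]
eef_rot: [164.8, 89.9, 83.0]
contact_force: [-0.3, -0.3, -0.7]
width: 0.0494
t 26.48 pos [0.4963 0.3199 0.0535] jaw 8.2 w 0.0494 F [-0.3 -0.3 -0.7]
shift [ 0.1 -1.2 -0.3] turn [ 0.08 -0.06 -0.02] q6 18.8  shift after turn [ 0.1 -1.2 -0.3]
```

```bash
python3 -m jog '[0.3,0,0,0,0,0,60,0,0,0,0,0,0,75,0,0,0,0,0,0,80,0,0,0,0,0,0,80,0,0,0,0,0,0,80,-15,0,0,0,0,0,80,-25,0,0,0,0,0,80,-30,0,0,0,0,0,80,-25,0,0,0,0,0,80,0,0,0,0,0,0,80]' 30;python3 go.py .609 .2985 .150 8.1
```

```text
t: 27.72
eef_pos: [0.4969, 0.3201, 0.156]
eef_rot: [120.9, 89.7, 39.0]
contact_force: [-0.9, -0.1, -0.4]
width: 0.08
t 27.73 pos [0.4969 0.3201 0.156 ] jaw 8.2 w 0.08 F [-0.9 -0.1 -0.4]
shift [  6.3 107.8  37.4] turn [ 0.08 -0.13 -0.22] q6 18.8  shift after turn [  6.  107.9  37.2]
```

```bash
python3 -m jog '[0,22,7,0,0,-0.2,64,0,22,7,0,0,0,64,0,22,7,0,0,0,64,0,22,7,0,0,0,64,0,15,6,0,0,0,64,0,0,0,0,0,0,64,0,0,0,0,0,0,64]' 30;python3 go.py .609 .2990 .060 8.1;python3 - <<'E'
from meas import *
dishes()
f=grab("top","t10")
f=grab("scene");cv2.imwrite("pics/s10c.png",cv2.resize(f["color"][90:220,230:400,::-1],None,fx=4.5,fy=4.5,interpolation=cv2.INTER_CUBIC))
E
```

```text
t: 28.6
eef_pos: [0.6041, 0.3001, 0.1551]
eef_rot: [-113.8, 89.8, 164.4]
contact_force: [0.1, -0.5, 0.0]
width: 0.0639
t 28.6 pos [0.6041 0.3001 0.1551] jaw 8.2 w 0.0639 F [ 0.1 -0.5  0. ]
shift [95.1  5.   1.9] turn [ 0.13 -0.09  0.2 ] q6 13.0  shift after turn [95.1  4.7  1.7]
top yellow [322.9 211.1  20.3  20.4] [ 0.4544 -0.1666  0.018 ]
top blue [143.3 146.4  17.8  18.4] [0.6084 0.2989 0.018 ]
top green [181.4 152.1  18.3  19. ] [0.5958 0.1994 0.018 ]
top red [222.1 167.8  18.3  18.5] [0.5582 0.0937 0.018 ]
scene yellow [185.2 216.5  18.6  22.1] [ 0.4415 -0.1558  0.018 ]
scene blue [351.3 149.2  13.4  16.1] [0.6103 0.2982 0.018 ]
scene green [237.6 263.2   7.2  15.3] [ 0.6261 -0.1558  0.018 ]
scene green [324.4 167.5  15.1  17.4] [0.5965 0.1997 0.018 ]
scene red [287.2 183.5  15.5  17.5] [0.5595 0.0931 0.018 ]
```

View pics/s10c.png

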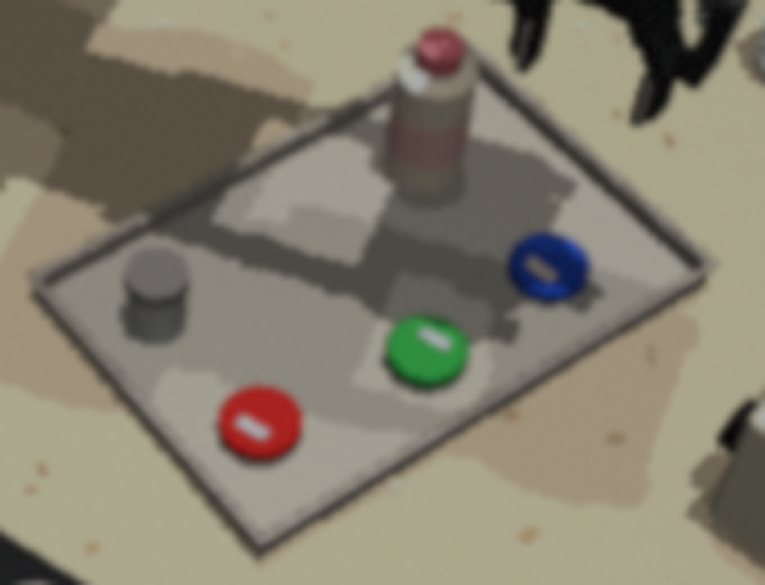

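The bottle stands upright in its aside spot (crop 435,115). Blue is unmoved.

```bash
python3 -m jog '[20,5,0,0,-0.1,0.2,64,25,0,0,0,0,0,64,25,0,0,0,0,0,64,25,0,0,0,0,0,64,12,0,0,0,0,0,64,0,0,0,0,0,0,64]' 30;python3 go.py .609 .3005 .030 8.1
```

```text
t: 29.55
eef_pos: [0.6082, 0.3013, 0.0406]
eef_rot: [-44.8, 89.9, -126.5]
contact_force: [-0.2, 0.1, 0.1]
width: 0.064
t 29.55 pos [0.6082 0.3013 0.0406] jaw 8.3 w 0.064 F [-0.2  0.1  0.1]
shift [10.6  0.7  0.9] turn [0.21 0.05 0.05] q6 13.1  shift after turn [10.6  0.7  0.9]
```

```bash
python3 -m jog '[12,0.7,0.9,0.2,0,0,64,12,0,0,0,0,0,64,7,0,0,0,0,0,64,4,0,0,0,0,0,64,2,0,0,0,0,0,64,0,0,0,0,0,0,64]' 30;python3 go.py .609 .3005 .0015 8.1;python3 - <<'E'
from h import *
f=grab("wrist","w11")
E
```

```text
t: 30.3
eef_pos: [0.6103, 0.3009, 0.0029]
eef_rot: [83.3, 89.9, 1.4]
contact_force: [0.5, 1.0, 0.5]
width: 0.0638
t 30.3 pos [0.6103 0.3009 0.0029] jaw 8.1 w 0.0638 F [0.5 1.  0.5]
shift [ 1.4 -1.3  0.2] turn [-0.    0.01 -0.12] q6 13.2  shift after turn [ 1.4 -1.3  0.2]
```

View pics/w11.png

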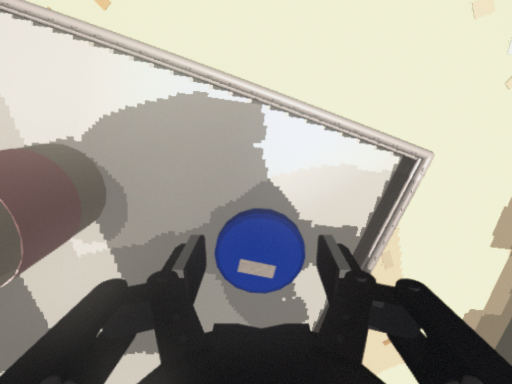

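Blue is centred between the pads at (260,250), the same picture as for yellow. Closing and lifting.

```bash
python3 -m jog '[1,-0.8,0,0,0,0,64,0,0,0,0,0,0,45,0,0,0,0,0,0,45,0,0,0,0,0,0,45,0,0,0,0,0,0,45,0,0,0,0,0,0,45]' 30;python3 go.py .609 .3005 .0015 8.1;python3 -m jog '[-10,0,0,0,0,0,45,-25,0,0,0,0,0,45,-35,0,0,0,0,0,45,-30,0,0,0,0,0,45,0,0,0,0,0,0,45]';python3 go.py .4645 -.2317 .09 8.1
```

```text
t: 31.1
eef_pos: [0.6098, 0.3009, 0.0027]
eef_rot: [90.8, 89.8, 8.9]
contact_force: [-0.6, 0.8, 0.4]
width: 0.0487
t 31.1 pos [0.6098 0.3009 0.0027] jaw 8.1 w 0.0487 F [-0.6  0.8  0.4]
shift [ 1.2 -0.9  0.3] turn [ 0.   -0.   -0.19] q6 13.2  shift after turn [ 1.2 -0.9  0.3]
t: 31.72
eef_pos: [0.6097, 0.301, 0.1082]
eef_rot: [93.3, 89.8, 11.4]
contact_force: [-0.9, 0.2, -1.3]
width: 0.0488
t 31.73 pos [0.6097 0.301  0.1082] jaw 8.1 w 0.0488 F [-0.9  0.2 -1.3]
shift [  17.1 -218.9  506.9] turn [ 0.   -0.01 -0.24] q6 13.2  shift after turn [  18.2 -218.8  506.9]
```

```bash
python3 -m jog '[0,-12,28,0,0,-0.2,45,0,-18,42,0,0,0,45,0,-18,42,0,0,0,45,0,-18,42,0,0,0,45,0,-18,42,0,0,0,45,0,-18,42,0,0,0,45,0,-18,42,0,0,0,45,0,-18,42,0,0,0,45,0,-18,42,0,0,0,45,0,-18,42,0,0,0,45,0,-18,42,0,0,0,45,0,-15,30,0,0,0,45,0,0,0,0,0,0,45]' 30;python3 go.py .4645 -.2317 .06 8.1
```

```text
t: 33.35
eef_pos: [0.4657, -0.2164, 0.1057]
eef_rot: [-152.0, 89.9, 126.1]
contact_force: [0.1, 0.4, -0.0]
width: 0.0485
t 33.35 pos [ 0.4657 -0.2164  0.1057] jaw 8.2 w 0.0485 F [ 0.1  0.4 -0. ]
shift [45.7 -3.4 15.1] turn [ 0.08 -0.07  0.04] q6 -39.8  shift after turn [45.7 -3.4 15. ]
```

```bash
python3 -m jog '[0,-3.4,15,0,0,0,45,15,0,0,0,0,0,45,20,0,0,0,0,0,45,15,0,0,0,0,0,45,0,0,0,0,0,0,45]' 30;python3 go.py .4645 -.2317 .035 8.1
```

```text
t: 33.98
eef_pos: [0.4644, -0.23, 0.0516]
eef_rot: [-145.6, 89.8, 132.7]
contact_force: [-0.7, -0.4, 0.2]
width: 0.049
t 33.98 pos [ 0.4644 -0.23    0.0516] jaw 8.3 w 0.049 F [-0.7 -0.4  0.2]
shift [16.6 -0.1  1.8] turn [ 0.22 -0.17  0.11] q6 -41.4  shift after turn [16.6 -0.1  1.7]
```

```bash
python3 -m jog '[10,0,1.7,0.2,-0.1,0.1,45,9,0,0,0,0,0,45,5,0,0,0,0,0,45,2,0,0,0,0,0,45,0,0,0,0,0,0,45]' 30;python3 go.py .4645 -.2317 .0227 8.1
```

```text
t: 34.6
eef_pos: [0.4652, -0.2313, 0.0242]
eef_rot: [145.0, 90.0, 63.2]
contact_force: [0.8, 0.2, -0.1]
width: 0.0486
t 34.6 pos [ 0.4652 -0.2313  0.0242] jaw 8.2 w 0.0486 F [ 0.8  0.2 -0.1]
shift [ 1.5 -0.7  0.3] turn [ 0.06 -0.04 -0.03] q6 -41.3  shift after turn [ 1.5 -0.7  0.3]
```

```bash
python3 -m jog '[1.3,-0.7,0.3,0,0,0,45,0.3,0,0,0,0,0,45,0,0,0,0,0,0,62,0,0,0,0,0,0,62,0,0,0,0,0,0,62,0,0,0,0,0,0,62,-15,0,0,0,0,0,62,-30,0,0,0,0,0,62,-45,0,0,0,0,0,70,-45,0,0,0,0,0,80,-30,0,0,0,0,0,80,0,0,0,0,0,0,80]' 30;python3 go.py .4963 .3199 .19 8.1
```

```text
t: 36.1
eef_pos: [0.4643, -0.2318, 0.1985]
eef_rot: [61.3, 89.8, -20.5]
contact_force: [0.6, 1.1, -0.4]
width: 0.0804
t 36.1 pos [ 0.4643 -0.2318  0.1985] jaw 8.2 w 0.0804 F [ 0.6  1.1 -0.4]
shift [   7.9  109.9 -541.6] turn [ 0.06  0.1  -0.18] q6 -41.3  shift after turn [   8.5  109.4 -541.7]
```

```bash
python3 -m jog '[0,5,-25,0,0.1,-0.2,80,0,9,-44,0,0,0,80,0,9,-44,0,0,0,80,0,9,-44,0,0,0,80,0,9,-44,0,0,0,80,0,9,-44,0,0,0,80,0,9,-44,0,0,0,80,0,9,-44,0,0,0,80,0,9,-44,0,0,0,80,0,9,-44,0,0,0,80,0,9,-44,0,0,0,80,0,9,-44,0,0,0,80,0,5,-25,0,0,0,80,0,0,0,0,0,0,80]' 40;python3 go.py .4963 .3199 .15 8.1; python3 - <<'E'
from meas import *
c=np.array([.514,-.2247]);a=np.radians(8.1);M=np.array([[np.cos(a),np.sin(a)],[-np.sin(a),np.cos(a)]])
for n in("top","scene"):
    f=grab(n,n+"12")
    for k in ('yellow','blue'):
      for (cc,e,ar) in lids(f,k):
        if e is not None: p=cast(f,[e[0]],.038)[0];print(n,k,p,(M@(p[:2]-c)*1e3).round(1))
E
```

```text
t: 37.85
eef_pos: [0.492, 0.3291, 0.1967]
eef_rot: [-80.1, 89.6, -162.0]
contact_force: [-0.6, 0.2, 0.6]
width: 0.0801
t 37.85 pos [0.492  0.3291 0.1967] jaw 8.1 w 0.0801 F [-0.6  0.2  0.6]
shift [46.7  3.3  9.7] turn [-0.04  0.07  0.4 ] q6 19.9  shift after turn [46.7  3.   9.7]
top yellow [ 0.45465309 -0.16294731  0.038     ] [-50.1  69.5]
top blue [ 0.46480361 -0.23097989  0.038     ] [-49.6   0.7]
scene yellow [ 0.4526584  -0.16169362  0.038     ] [-51.9  71. ]
scene blue [ 0.4637611  -0.23119397  0.038     ] [-50.7   0.6]
```

View pics/scene12.png

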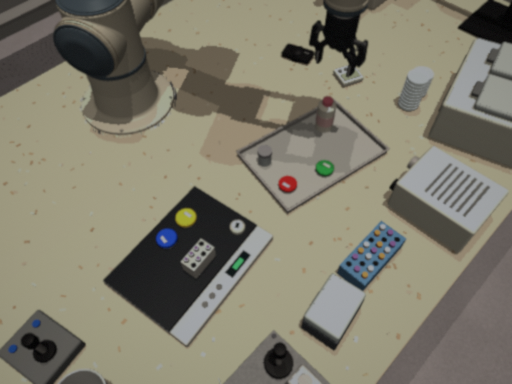

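Blue stands at plate (-50,0.6) with yellow beside it, at pixels (166,238) and (185,217). Next I'll put the bottle back.

```bash
python3 -m jog '[0,3,9.7,0,0,0.4,80,20,0,0,0,0,0,80,20,0,0,0,0,0,80,0,0,0,0,0,0,80]' 40;python3 go.py .4963 .3199 .0535 8.1
```

```text
t: 38.45
eef_pos: [0.4974, 0.3122, 0.1566]
eef_rot: [19.1, 89.8, -63.1]
contact_force: [-0.3, -0.1, -0.5]
width: 0.0797
t 38.45 pos [0.4974 0.3122 0.1566] jaw 7.7 w 0.0797 F [-0.3 -0.1 -0.5]
shift [103.1  -0.2  -8. ] turn [-0.36  0.15 -0.05] q6 18.7  shift after turn [103.1  -0.   -7.8]
```

```bash
python3 -m jog '[0,0,-7.8,-0.4,0.1,0,80,0,0,0,0,0,0,80,10,0,0,0,0,0,80,20,0,0,0,0,0,80,20,0,0,0,0,0,80,20,0,0,0,0,0,80,10,0,0,0,0,0,80,0,0,0,0,0,0,80]' 40;python3 go.py .4963 .3199 .0535 8.1
```

```text
t: 39.45
eef_pos: [0.498, 0.3202, 0.0756]
eef_rot: [94.8, 89.7, 12.9]
contact_force: [-0.1, -0.4, 0.3]
width: 0.0802
t 39.45 pos [0.498  0.3202 0.0756] jaw 8.2 w 0.0802 F [-0.1 -0.4  0.3]
shift [22.1 -1.8  0. ] turn [ 0.05 -0.02 -0.29] q6 18.9  shift after turn [22.1 -1.7  0. ]
```

```bash
python3 -m jog '[8,-1.7,0,0,0,-0.3,80,8,0,0,0,0,0,80,5,0,0,0,0,0,80,0,0,0,0,0,0,80,0,0,0,0,0,0,45,0,0,0,0,0,0,45,0,0,0,0,0,0,45,0,0,0,0,0,0,45,0,0,0,0,0,0,45,0,0,0,0,0,0,45]' 40;python3 go.py .5511 .3085 .0834 8.1
```

```text
t: 40.7
eef_pos: [0.4971, 0.3204, 0.055]
eef_rot: [123.7, 89.9, 41.9]
contact_force: [-0.4, 0.3, -0.8]
width: 0.0487
t 40.7 pos [0.4971 0.3204 0.055 ] jaw 8.2 w 0.0487 F [-0.4  0.3 -0.8]
shift [-28.3  51.8  19.4] turn [ 0.06 -0.08 -0.12] q6 18.8  shift after turn [-28.4  51.8  19.4]
```

```bash
python3 -m jog '[-8,0,0,0,0,0,45,-12,0,0,0,0,0,45,-8,0,0,0,0,0,45,0,13,5,0,0,-0.1,45,0,13,5,0,0,0,45,0,13,5,0,0,0,45,0,10,3,0,0,0,45,0,0,0,0,0,0,45]' 40;python3 go.py .5511 .309 .055 8.1
```

```text
t: 41.7
eef_pos: [0.553, 0.3084, 0.0851]
eef_rot: [141.6, 89.9, 59.7]
contact_force: [-0.1, 0.4, -1.7]
width: 0.0492
t 41.7 pos [0.553  0.3084 0.0851] jaw 8.1 w 0.0492 F [-0.1  0.4 -1.7]
shift [30.1 -1.8 -0.8] turn [ 0.01 -0.09 -0.07] q6 15.6  shift after turn [30.1 -1.8 -0.9]
```

```bash
python3 -m jog '[0,-1.8,-0.8,0,0,0,45,8,0,0,0,0,0,45,10,0,0,0,0,0,45,7,0,0,0,0,0,45,0,0,0,0,0,0,45]' 40;python3 go.py .5511 .309 .055 8.1
```

```text
t: 42.32
eef_pos: [0.5491, 0.3091, 0.0574]
eef_rot: [-127.6, 89.9, 150.6]
contact_force: [0.0, 0.9, -0.7]
width: 0.0492
t 42.33 pos [0.5491 0.3091 0.0574] jaw 8.2 w 0.0492 F [ 0.   0.9 -0.7]
shift [2.4 1.9 0.3] turn [ 0.06 -0.06  0.07] q6 15.7  shift after turn [2.4 1.9 0.3]
```

```bash
python3 -m jog '[0,1.9,0.3,0,0,0,45,2,0,0,0,0,0,45,0,0,0,0,0,0,45]' 40;python3 go.py .5511 .309 .055 8.1
```

```text
t: 42.7
eef_pos: [0.5515, 0.3092, 0.0556]
eef_rot: [-150.9, 89.9, 127.3]
contact_force: [-0.1, -0.7, -1.6]
width: 0.0489
t 42.7 pos [0.5515 0.3092 0.0556] jaw 8.2 w 0.0489 F [-0.1 -0.7 -1.6]
shift [ 0.6 -0.4  0.1] turn [ 0.06 -0.07  0.04] q6 15.6  shift after turn [ 0.6 -0.4  0.1]
```

Lower the last bit, release, and raise clear.

```bash
python3 -m jog '[0.8,-0.4,0.1,0,0,0,45,0.3,0,0,0,0,0,45,0,0,0,0,0,0,55,0,0,0,0,0,0,65,0,0,0,0,0,0,80,0,0,0,0,0,0,80,0,0,0,0,0,0,80,-15,0,0,0,0,0,80,-25,0,0,0,0,0,80,-35,0,0,0,0,0,80,-35,0,0,0,0,0,80,0,-10,30,0,0,0,80,0,0,0,0,0,0,80]' 30;python3 go.py .5958 .2010 .06 8.1; python3 - <<'E'
from h import *
f=grab("scene","s13");cv2.imwrite("pics/s13c.png",cv2.resize(f["color"][90:220,230:400,::-1],None,fx=4.5,fy=4.5,interpolation=cv2.INTER_CUBIC))
E
```

```text
t: 44.32
eef_pos: [0.5462, 0.2776, 0.1741]
eef_rot: [117.8, 89.7, 36.0]
contact_force: [-0.2, 0.7, 0.1]
width: 0.0799
t 44.33 pos [0.5462 0.2776 0.1741] jaw 8.2 w 0.0799 F [-0.2  0.7  0.1]
shift [114.1  37.7  83.1] turn [ 0.09 -0.12 -0.23] q6 13.1  shift after turn [114.1  38.3  82.8]
```

View pics/s13c.png

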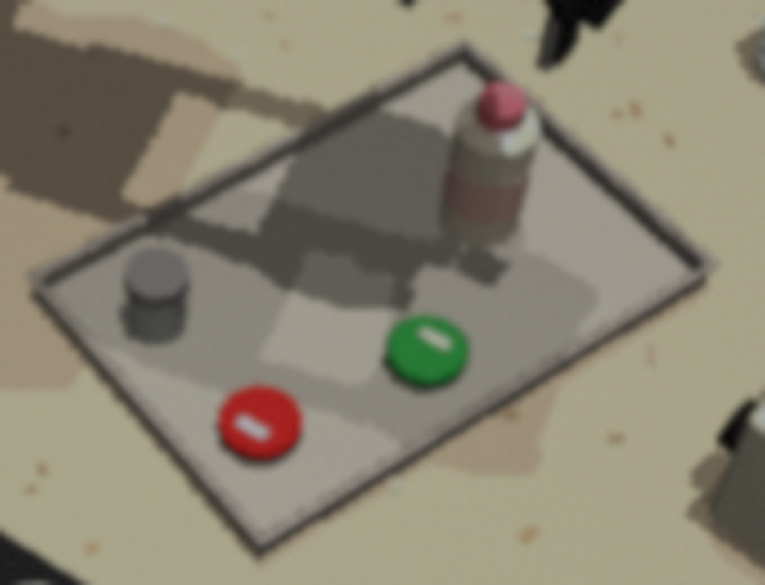

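The bottle is upright and its cap is at crop (502,105), where it was at the start. Next is green.

```bash
python3 -m jog '[0,12,25,0,-0.1,-0.2,64,0,13,28,0,0,0,64,0,12,27,0,0,0,64,0,0,0,0,0,0,64,20,0,0,0,0,0,64,25,0,0,0,0,0,64,25,0,0,0,0,0,64,20,0,0,0,0,0,64,0,0,0,0,0,0,64]' 30;python3 go.py .5965 .2012 .03 8.1
```

```text
t: 45.5
eef_pos: [0.5966, 0.2113, 0.0847]
eef_rot: [128.5, 89.7, 46.9]
contact_force: [-0.6, 0.5, 0.2]
width: 0.0638
t 45.5 pos [0.5966 0.2113 0.0847] jaw 8.4 w 0.0638 F [-0.6  0.5  0.2]
shift [54.7 -1.8 10.2] turn [ 0.34 -0.21 -0.26] q6 5.4  shift after turn [54.7 -1.5 10. ]
```

```bash
python3 -m jog '[0,-1.5,10,0.3,-0.2,-0.2,64,0,0,0,0,0,0,64,20,0,0,0,0,0,64,20,0,0,0,0,0,64,12,0,0,0,0,0,64,0,0,0,0,0,0,64]' 30;python3 go.py .5965 .2012 .0025 8.1
```

```text
t: 46.25
eef_pos: [0.5995, 0.2018, 0.0366]
eef_rot: [95.8, 89.5, 14.0]
contact_force: [0.8, 0.5, 0.4]
width: 0.0641
t 46.25 pos [0.5995 0.2018 0.0366] jaw 8.1 w 0.0641 F [0.8 0.5 0.4]
shift [34.  -3.3  0.2] turn [ 0.01 -0.05 -0.47] q6 5.1  shift after turn [34.1 -3.1  0.2]
```

```bash
python3 -m jog '[0,-3,0.2,0,0,-0.4,64,12,0,0,0,0,0,64,10,0,0,0,0,0,64,7,0,0,0,0,0,64,3,0,0,0,0,0,64,0,0,0,0,0,0,64]' 30;python3 go.py .5965 .2012 .0025 8.1;python3 - <<'E'
from h import *
f=grab("wrist","w14")
E
```

```text
t: 47.0
eef_pos: [0.5972, 0.2014, 0.0037]
eef_rot: [111.6, 89.8, 29.7]
contact_force: [-0.1, 0.2, -0.5]
width: 0.0636
t 47.0 pos [0.5972 0.2014 0.0037] jaw 8.1 w 0.0636 F [-0.1  0.2 -0.5]
shift [ 1.2 -0.7  0.1] turn [ 0.01 -0.06 -0.14] q6 5.0  shift after turn [ 1.2 -0.7  0.1]
```

View pics/w14.png

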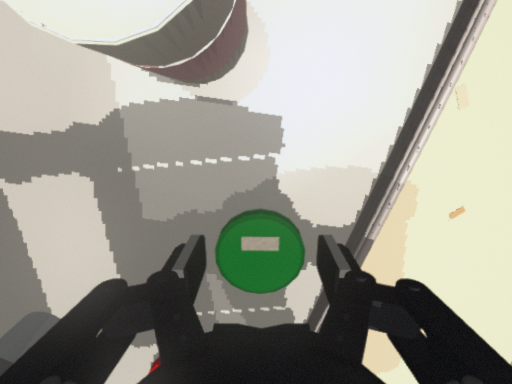

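Green is centred at (260,250). Grip and lift.

```bash
python3 -m jog '[1.2,-0.7,0,0,0,-0.1,64,0,0,0,0,0,0,45,0,0,0,0,0,0,45,0,0,0,0,0,0,45,0,0,0,0,0,0,45,0,0,0,0,0,0,45]' 30;python3 go.py .609 .3005 .0015 8.1;python3 -m jog '[-10,0,0,0,0,0,45,-25,0,0,0,0,0,45,-35,0,0,0,0,0,45,-30,0,0,0,0,0,45,0,0,0,0,0,0,45]';python3 go.py .4744 -.301 .09 8.1
```

```text
t: 47.8
eef_pos: [0.597, 0.2014, 0.0034]
eef_rot: [117.9, 89.9, 36.0]
contact_force: [-0.6, 0.7, -0.9]
width: 0.0488
t 47.8 pos [0.597  0.2014 0.0034] jaw 8.1 w 0.0488 F [-0.6  0.7 -0.9]
shift [  2.1  25.9 -96.4] turn [ 0.01 -0.06 -0.12] q6 5.0  shift after turn [  1.9  25.9 -96.4]
t: 48.42
eef_pos: [0.5969, 0.2013, 0.1088]
eef_rot: [112.9, 89.8, 31.0]
contact_force: [-0.3, 0.4, -0.2]
width: 0.0486
t 48.42 pos [0.5969 0.2013 0.1088] jaw 8.1 w 0.0486 F [-0.3  0.4 -0.2]
shift [  17.7 -192.2  480. ] turn [ 0.01 -0.07 -0.16] q6 5.0  shift after turn [  18.8 -192.1  480. ]
```

```bash
python3 -m jog '[0,-10,26,0,0,-0.1,45,0,-18,42,0,0,0,45,0,-18,42,0,0,0,45,0,-18,42,0,0,0,45,0,-18,42,0,0,0,45,0,-18,42,0,0,0,45,0,-16,42,0,0,0,45,0,-16,42,0,0,0,45,0,-16,42,0,0,0,45,0,-16,42,0,0,0,45,0,-14,36,0,0,0,45,0,-6,16,0,0,0,45,0,0,0,0,0,0,45,0,0,0,0,0,0,45]' 30;python3 go.py .4744 -.301 .06 8.1
```

```text
t: 50.18
eef_pos: [0.4734, -0.2883, 0.1054]
eef_rot: [-163.3, 89.8, 114.9]
contact_force: [-0.7, -0.5, -0.4]
width: 0.0485
t 50.17 pos [ 0.4734 -0.2883  0.1054] jaw 8.2 w 0.0485 F [-0.7 -0.5 -0.4]
shift [45.4 -0.7 12.9] turn [ 0.1  -0.24  0.07] q6 -45.9  shift after turn [45.4 -0.8 12.7]
```

```bash
python3 -m jog '[0,-0.8,12.5,0,-0.2,0,45,15,0,0,0,0,0,45,20,0,0,0,0,0,45,15,0,0,0,0,0,45,8,0,0,0,0,0,45,0,0,0,0,0,0,45]' 30;python3 go.py .4744 -.3005 .0245 8.1
```

```text
t: 50.92
eef_pos: [0.4749, -0.2987, 0.043]
eef_rot: [-129.2, 89.8, 149.2]
contact_force: [-0.2, -0.4, -0.3]
width: 0.0485
t 50.92 pos [ 0.4749 -0.2987  0.043 ] jaw 8.4 w 0.0485 F [-0.2 -0.4 -0.3]
shift [18.5 -0.7  1.8] turn [ 0.3  -0.1   0.13] q6 -46.6  shift after turn [18.5 -0.8  1.7]
```

```bash
python3 -m jog '[8,-0.8,1.7,0.3,-0.1,0.1,45,6,0,0,0,0,0,45,4,0,0,0,0,0,45,0,0,0,0,0,0,45]' 30;python3 go.py .4744 -.3005 .0236 8.1
```

```text
t: 51.42
eef_pos: [0.4748, -0.301, 0.0246]
eef_rot: [32.0, 89.9, -50.0]
contact_force: [0.0, 0.4, -0.7]
width: 0.0489
t 51.42 pos [ 0.4748 -0.301   0.0246] jaw 8.1 w 0.0489 F [ 0.   0.4 -0.7]
shift [ 1.  -0.3 -0.5] turn [-0.03  0.07 -0.04] q6 -46.5  shift after turn [ 1.  -0.3 -0.5]
```

```bash
python3 -m jog '[1,-0.3,-0.4,0,0,0,45,0.4,0,0,0,0,0,45,0,0,0,0,0,0,62,0,0,0,0,0,0,62,0,0,0,0,0,0,62,0,0,0,0,0,0,62,-15,0,0,0,0,0,62,-30,0,0,0,0,0,62,-45,0,0,0,0,0,70,-45,0,0,0,0,0,70,-30,0,0,0,0,0,70,0,-40,20,0,0,0,70,0,-40,40,0,0,0,70,0,-30,50,0,0,0,70,0,-20,50,0,0,0,70,0,0,50,0,0,0,70,0,0,0,0,0,0,70]' 30
python3 - <<'E'
from meas import *
c=np.array([.514,-.2247]);a=np.radians(8.1);M=np.array([[np.cos(a),np.sin(a)],[-np.sin(a),np.cos(a)]])
for n in("top","scene"):
    f=grab(n,n+"15")
    for k in ('yellow','blue','green','red'):
      for (cc,e,ar) in lids(f,k):
        if e is not None: p=cast(f,[e[0]],.018 if k=='red' else .038)[0];print(n,k,p.round(4),(M@(p[:2]-c)*1e3).round(1))
    if n=="top":
        hb=white(f,(330,157,366,182));b=cast(f,hb[:,0],.066)[:,:2].astype(np.float32);r=cv2.minAreaRect(b);print('block',r,(M@(np.array(r[0])-c)*1e3).round(1))
        hb=white(f,(285,158,310,180));b=cast(f,hb[:,0],.038)[:,:2].astype(np.float32);print('logger',cv2.minEnclosingCircle(b))
    if n=="scene":
        h=cv2.cvtColor(f["color"],cv2.COLOR_RGB2HSV).astype(int);x0,y0,x1,y1=(325,100,355,150)
        m=np.zeros(h.shape[:2],np.uint8);s=h[y0:y1,x0:x1]; m[y0:y1,x0:x1]=(((s[...,0]>165)|(s[...,0]<8))&(s[...,1]>60)&(s[...,2]>130))*255
        cs,_=cv2.findContours(m,cv2.RETR_EXTERNAL,cv2.CHAIN_APPROX_NONE)
        for q in cs:
          if cv2.contourArea(q)>15:
            (u,v),r=cv2.minEnclosingCircle(q); print('cap',u,v,r,cast(f,[(u,v)],.110))
E
```

```text
t: 53.55
eef_pos: [0.372, -0.5332, 0.2073]
eef_rot: [31.8, 89.3, -50.1]
contact_force: [0.4, 1.0, -0.5]
width: 0.0703
top yellow [ 0.4549 -0.1623  0.038 ] [-49.7  70.2]
top blue [ 0.4651 -0.2313  0.038 ] [-49.3   0.4]
top green [ 0.4746 -0.3012  0.038 ] [-49.8 -70.2]
top red [0.5582 0.0937 0.018 ] [ 88.6 309. ]
block ((0.5634589791297913, -0.21767300367355347), (0.039356328547000885, 0.07179168611764908), 8.041740417480469) [50. -0.]
logger ((0.5626704692840576, -0.09328329563140869), 0.0178191140294075)
scene yellow [ 0.4527 -0.1604  0.038 ] [-51.6  72.3]
scene blue [ 0.4636 -0.231   0.038 ] [-50.8   0.8]
scene green [ 0.6334 -0.1618  0.038 ] [127.1  45.5]
scene green [ 0.4733 -0.3009  0.038 ] [-51.  -69.7]
scene red [0.5597 0.0928 0.018 ] [ 89.9 307.9]
cap 341.1000061035156 111.5 5.124545574188232 [[0.54862668 0.31110089 0.11      ]]
```

View pics/top15.png

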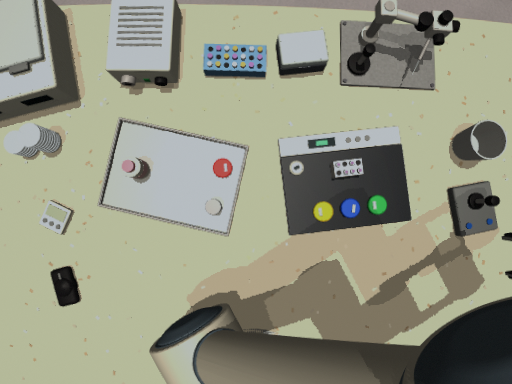

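View pics/scene15.png

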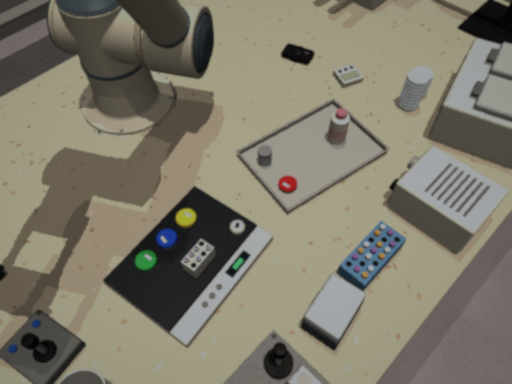

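Everything is upright and in place. One last check: how far the bottle sits from its start, by phase correlation of the first and last pictures.

```bash
python3 - <<'E'
from h import *
for n,(x0,y0,x1,y1) in (("top",(120,156,142,182)),("scene",(324,104,354,148))):
    a,b=[cv2.imread(f"pics/{n}{k}.png")[...,1].astype(np.float32)[y0:y1,x0:x1] for k in ("0","15")]
    print(n,cv2.phaseCorrelate(a,b,cv2.createHanningWindow(a.shape[::-1],cv2.CV_32F)))
    A,B=[cv2.imread(f"pics/{n}{k}.png") for k in ("0","15")]
    t=A[y0:y1,x0:x1];r=cv2.matchTemplate(B[y0-4:y1+4,x0-4:x1+4],t,cv2.TM_CCOEFF_NORMED);print(cv2.minMaxLoc(r)[3],r.max(),r[3:6,3:6].round(3).tolist())
E
```

```text
top ((-0.15392687482991896, 0.5225214529948783), 0.9742408240282977)
(4, 4) 0.976613 [[0.7260000109672546, 0.8450000286102295, 0.7639999985694885], [0.8429999947547913, 0.9769999980926514, 0.8190000057220459], [0.796999990940094, 0.9010000228881836, 0.7630000114440918]]
scene ((-0.10813722829700367, 0.23305545846372056), 0.9341511433212846)
(4, 4) 0.8935446 [[0.8270000219345093, 0.8529999852180481, 0.7850000262260437], [0.8529999852180481, 0.8939999938011169, 0.8339999914169312], [0.7850000262260437, 0.8309999704360962, 0.7910000085830688]]
```

The bottle is within about half a pixel (1–1.5 mm) of its start, and the gripper is clear, so I'm handing in.

```bash
python3 -m jog '[0,0,0,0,0,0,70,0,0,0,0,0,0,70]'; python3 -c "
from rig import bot
print(bot.hand_in())"
```

```text
t: 53.9
eef_pos: [0.3723, -0.528, 0.208]
eef_rot: [36.9, 89.5, -44.7]
contact_force: [-0.3, 0.5, 0.1]
width: 0.0698
the job is handed in; nothing more can be done
None
```

The job is handed in at about 54 s of the 128 s allowed. I moved the block first, then yellow, then moved the bottle aside, took blue from behind it, put the bottle back, and moved green last.

The last camera checks, in plate axes:

| Item | Measured position | Intended |
|---|---|---|
| Block | (50, 0) mm, 8.0° against the plate's 8.1° | (50, 0) mm, square |
| Yellow | (-50, 70) mm | (-50, 70) mm |
| Blue | (-49, 0) mm | (-50, 0) mm |
| Green | (-50, -70) mm | (-50, -70) mm |

- **Spacing:** the lids are about 20 mm apart.
- **Bottle:** it stands upright, within about 1.5 mm of where it started in both views.
- **Left alone:** the red dish and the logger read the same position before and after.
- **Disagreements:** the scene camera put the plate dishes up to about 2 mm from where the top camera put them. The wrist camera read the tray items 4–6 mm farther along y than the other cameras. A one-pixel change in the scene camera's fix on the bottle cap suggested a shift of 2–4 mm, which the picture comparison did not bear out.

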